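# Make up a water and a soil sampling kit in their carriers

### The arm

A 6-joint arm with a two-finger parallel gripper is mounted at the origin on a cart in front of the work surface, level with it; the furniture and walls round the work are solid. World frame = base frame: x ahead of the robot, y to its left, z up, the work surface at z = 0. Lengths are in m, angles in rad, forces in N, time in s.
With the tool pointing down it reaches from about 0.3 to 0.775 m from the base axis. Payload 14.6 kg.
Tool frame: the origin (TCP) lies between the finger pads; the fingertips stand ctrl.tip_extent ahead of it and the grasp point (between the pads) lies 3 mm ahead of it (ctrl.tip_extent is the distance from the TCP to the fingertips, in m); z points along the fingers, y is the line along which they close (so a half turn about z gives the same grasp; the last joint's range is limited). The gripper opens to 94 mm and grips with 3 to 60 N. Pads are 16 mm wide; open, the fingers measure 119 mm over their backs; the gripper's body (75 mm by 177 mm) begins 78 mm behind the grasp point.
Start: joints at [1.07, 0.3, 1.521, -0, 1.321, -0.067], TCP at [0.231, 0.499, 0.193] pointing down, gripper open.
Joint ranges: [-3.03, 3.03], [-0.79, 2.21], [0.23, 2.52], [-1.04, 4.18], [0, 3.07], [-2.55, 2.55]. Speed limits (rad/s): [2.22, 2.22, 2.57, 3.14, 3.14, 3.14].

### API

Orientations are given as [roll, pitch, yaw] about the fixed x, y, z axes, in that order (R = Rz(yaw) Ry(pitch) Rx(roll)).
In Python, from station import ctrl, eyes gives the robot as it stands. The module is installed in compiled form; this text tells all that it offers.
- The arm moves only by the shell command python3 -m crank 'ROWS' [OPENING] [FORCE]. ROWS is a JSON list of rows, 1 to 10 of them, each of 6 numbers: dx, dy, dz in m, then a rotation vector rx, ry, rz in rad; each row shifts and turns the commanded pose from where the row before left it, along the tool's axes as they then stand; what a row does not reach is not made up. A row lasts 1/10 s, in which the tool goes at most 0.05 m and 0.15 rad, less where a joint would pass 70% of its speed; a pose out of reach is approached as far as the arm can. OPENING is the finger opening in m, set as the command begins (- or left out keeps the last). The fingers move at their own pace and stop on an object; FORCE is the grip in N (left out, the last holds). Time passes only in rows, so rows that do not move let the fingers close. It prints the time, the measured TCP pose, the force, the opening and the grip force at its end.
- ctrl.get_obs(): the state, without advancing time (a new reading comes with each control period).
- eyes.camera(name): name is "scene" or "top"; returns a dict with "pixels" (480x640x3 uint8, blue, green, red), "fx", "fy", "cx", "cy" (pixels), "extrinsics" (4x4, takes a point from camera to world coordinates). Camera axes: x right, y up, looking along -z (the intrinsics and any distortion apply to the point x, -y, -z); pixel columns grow to the right and rows downward; lengths in m; the calibration is good to about 2 mm. A picture is of the moment at which its call begins. There is no depth.
- ctrl.hand_in(): hands the job in; it is judged then, once.
The state is a dict: "time_s": time; "qpos": joint angles; "joint_vel": joint speeds; "tau": joint torques, N m; "ee_pos": TCP position; "eef_rot": TCP orientation; "force": force on the tool from outside, world axes, zero at the start; "moment": the same for the moment, N m; "grip_width": finger opening in m; "grip_force": force on a finger pad.
Only numpy, scipy, OpenCV 4.12 (cv2) and the standard library are available. Lean on these libraries where they do the work, as an engineer would, in place of code of your own. Each camera call takes 0.05 s, during which the arm holds its last target. There are 200 camera calls.

### The job

Make up the two sampling kits from the loose stock on the bench. The water kit, in the carrier whose large cup is empty, gets the smaller amber bottle (lowered gently) in the large cup, the smaller black-capped vial in the small cup and the thick marker pen, centred and snapped fully down into its two spring clips; the soil kit, in the carrier that already has its red-lidded jar, gets the larger black-capped vial in the free cup and the spatula, snapped fully down by the middle of its red grip into the two clips with its blade lying along the carrier. Keep bottle and vials upright, and leave the big amber bottle, the beaker and the blue pen alone.

Things in the scene. Friction and masses are not known exactly. Their poses are not given: they have to be found in the camera images.
- bottle_carrier: Water kit carrier, large cup empty (in mm). Fixed tray 160 (x) by 210 (y), rim 22 high; origin centre of underside, z up. Cups, floor z 14, mouth z 30: large at x 33, y -50, inside 68; small at x 33, y 65, inside 30. Two 9 wide clips, open upward, x -45, y -30 and 30: marker lies along y, pressed down (10-20 N) till its underside is at z 24; prongs snap over. Prong tips z 59. Free below to z 10.
- jar_carrier: Soil kit carrier (in mm), large cup (x 33, y -50) holds a fixed red-lidded jar, top z 96. Fixed, size and origin as the other. Small cup x 33, y 60, inside 35, floor z 14, mouth z 30. Two 9 wide clips, open upward, at x -45, y 13 and 67: spatula lies along y, blade to -y, grip middle at y 40, pressed down (5-20 N) till underside is at z 24. Prong tips z 51. Free below to z 10.
- amber_bottle: The smaller of the two loose amber glass bottles: 60 mm diameter, 138 mm high, upright cylinder to about 85 mm, then shoulders and a white cap 24 mm across at the top. 0.25 to 0.5 kg. Origin: centre of its underside, z up. The loose stock is in a fixed shallow grey tray, 260 by 315 mm, floor 10 mm above the bench, rim 18 mm.
- large_vial: The larger of the two loose vials with black screw caps: 27 mm diameter, 56 mm high, standing. Origin: centre of its underside, z up.
- small_vial: The smaller of the two loose vials with black screw caps: 22 mm diameter, 40 mm high, standing. Origin: centre of its underside, z up.
- marker: Thick marker pen, white barrel with black cap, lying flat: 128 mm long along its y, 17 mm wide, 18 mm high (contact sides 16 mm wide and 16 mm high, they do not roll). Origin: centre of its underside, z up. Its cap may point either way in the clips.
- spatula_grip (a point): Lab spatula, point under the middle of its red grip; y runs along it toward the grip's end, z up. Lies flat, in mm 180 long: 50 to +y, 130 to -y (blade). The grip, y -35 to 45, is held by sides 8 wide and 8 high, over a strip 12 wide and 2 thick that runs the whole length. 0.03 kg.
- big_amber_bottle: Bystander: the bigger amber bottle, 72 mm diameter, 172 mm high, black cap. Not part of a kit. Origin: centre of its underside.
- beaker: Bystander: empty glass beaker, 54 mm diameter, 70 mm high. Not part of a kit. Origin: centre of its underside.
- blue_pen: Bystander: thin blue ballpoint pen, 142 mm long along its y, 11 mm thick, lying. Not part of a kit. Origin: centre of its underside.

How it is judged:
At the end, for the whole second after the job is handed in: Each vial and the bottle upright (0.15 rad) in its own cup: 9 mm from its centre, 5 mm from its floor; marker and spatula grip in their own clips: 4.5 mm from the posts, 6 mm sideways, 15 mm lengthwise, 0.12 rad, blade toward the carrier's -y; all at rest (x of amber_bottle in the frame of bottle_carrier between 0.024 and 0.042 m and y of amber_bottle in the frame of bottle_carrier between -0.059 and -0.041 m and z of amber_bottle in the frame of bottle_carrier between 0.009 and 0.019 m and angle between each of amber_bottle, small_vial, large_vial's own z axis and vertical below 0.15 rad and linear speed of each of amber_bottle, small_vial, large_vial, marker below 0.02 m/s and x of small_vial in the frame of bottle_carrier between 0.024 and 0.042 m and y of small_vial in the frame of bottle_carrier between 0.056 and 0.074 m and z of small_vial in the frame of bottle_carrier between 0.009 and 0.019 m and x of large_vial in the frame of jar_carrier between 0.024 and 0.042 m and y of large_vial in the frame of jar_carrier between 0.051 and 0.069 m and z of large_vial in the frame of jar_carrier between 0.009 and 0.019 m and x of marker in the frame of bottle_carrier between -0.051 and -0.039 m and y of marker in the frame of bottle_carrier between -0.015 and 0.015 m and z of marker in the frame of bottle_carrier between 0.0195 and 0.0285 m and angle between the y axis of marker and the y axis of bottle_carrier, either way round below 0.12 rad and x of spatula_grip in the frame of jar_carrier between -0.051 and -0.039 m and y of spatula_grip in the frame of jar_carrier between 0.025 and 0.055 m and z of spatula_grip in the frame of jar_carrier between 0.0195 and 0.0285 m and angle between the y axis of spatula_grip and the y axis of jar_carrier, either way round below 0.12 rad and y of jar_carrier in the frame of spatula_grip below 0 m); the robot touches nothing.
It fails at once if a bystander (the big amber bottle, the beaker, the blue pen) is shifted by more than 30 mm (distance of any of big_amber_bottle, beaker, blue_pen from where it was at the start of the episode above 0.03 m).
It fails at once if the amber bottle or a vial is tipped over (leans more than 0.8 rad) (angle between any of amber_bottle, large_vial, small_vial's own z axis and vertical above 0.8 rad).
It fails at once if the amber bottle is banged down into a carrier (more than 80 N) (contact force between amber_bottle and bottle_carrier above 80 N or contact force between amber_bottle and jar_carrier above 80 N).
It also fails if it takes over 144 s, if anything falls off the work surface, if the arm or the gripper's body presses on something with over 40 N, if the wrist force passes 120 N, or if a joint passes its speed limit or range.

## Working session

There is one attempt and no reset: what is moved stays moved. The work goes in short steps, Python scripts to look and compute and a shell command to move; the robot and the scene stay as the last step left them, time stands still between calls to the robot, and variables do not carry over. Pictures are saved under pics/ and viewed, at most 14 in all, crops included, and the job is handed in when it is done.

```bash
mkdir -p pics
cat > h.py <<'E'
import numpy as np, cv2
from station import ctrl, eyes
def snap(n,f):
    c=eyes.camera(n); cv2.imwrite('pics/'+f,c['pixels']); return c
def pix2plane(c,u,v,z):
    E=np.array(c['extrinsics']); d=E[:3,:3]@np.array([(u-c['cx'])/c['fx'],-(v-c['cy'])/c['fy'],-1.]); o=E[:3,3]
    return o+d*(z-o[2])/d[2]
def w2p(c,p):
    E=np.array(c['extrinsics']); q=E[:3,:3].T@(np.array(p)-E[:3,3]); return c['cx']+c['fx']*q[0]/-q[2], c['cy']-c['fy']*q[1]/-q[2]
E
python3 - <<'E'
from h import *
import pickle
for n in('top','scene'):
    c=snap(n,n+'0.png'); pickle.dump(c,open(n+'.pkl','wb'));print(n,{k:v for k,v in c.items() if k!='pixels'})
print(ctrl.get_obs(),ctrl.tip_extent)
E
```

```text
top {'fx': 512.2766335680064, 'fy': 512.2766335680064, 'cx': 320.5878306237003, 'cy': 231.72027280749484, 'extrinsics': array([[-0.00985852,  0.98744392, -0.15766206,  0.41429712],
       [-0.99993219, -0.00875772,  0.00767525, -0.02899399],
       [ 0.00619812,  0.15772703,  0.9874633 ,  1.2060797 ],
       [ 0.        ,  0.        ,  0.        ,  1.        ]])}
scene {'fx': 457.3144038228959, 'fy': 457.3144038228959, 'cx': 326.1199489945078, 'cy': 240.75982692474045, 'extrinsics': array([[ 0.53420683,  0.62097729, -0.57359417,  0.03621478],
       [-0.8452262 ,  0.40414599, -0.3496551 , -0.38563794],
       [ 0.01468791,  0.67160496,  0.74076382,  0.80572536],
       [ 0.        ,  0.        ,  0.        ,  1.        ]])}
{'time_s': 0.1, 'qpos': array([ 1.07037927e+00,  3.00428821e-01,  1.52147212e+00,  7.25459834e-06,
        1.32068922e+00, -6.65805651e-02]), 'joint_vel': array([ 2.63060247e-03, -1.88986148e-03, -1.86304992e-03, -4.37568318e-04,
        1.48376597e-03, -8.09021488e-05]), 'tau': array([ 1.86628225e-03, -5.32637107e+01, -3.53289592e+01,  7.09380442e-02,
        2.34230363e-02, -4.07559980e-05]), 'ee_pos': array([0.23107778, 0.49885335, 0.19265562]), 'eef_rot': array([-3.14059783e+00, -7.33766468e-05,  2.70775433e+00]), 'force': array([-0.13987866,  1.24908059, -0.44051055]), 'moment': array([ 0.0449794 , -0.00951202,  0.01406875]), 'grip_force': 0.0, 'grip_width': 0.09362441198727438} 0.022
```

View pics/top0.png

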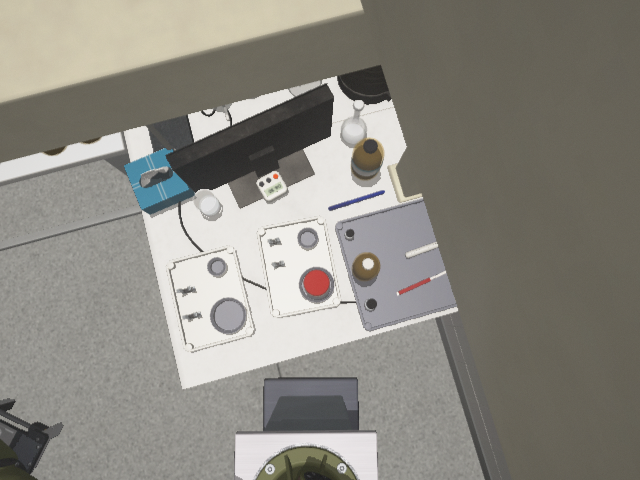

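View pics/scene0.png

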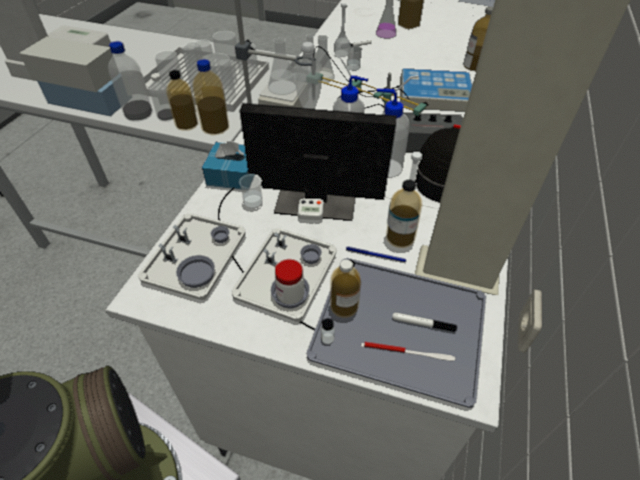

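The top view shows the water carrier on the left (large cup at 228,316; small cup at 217,267) and the soil carrier in the middle (red lid at 317,283). The tray is on the right, with vials at (350,234) and (371,304), the bottle at (367,266), and the marker and spatula partly hidden by a pillar. The scene view shows the marker at (425,322) and the spatula at (410,352), both in full.

Run:
```python
from h import *
import pickle
t=pickle.load(open('top.pkl','rb'));s=pickle.load(open('scene.pkl','rb'))
a=cv2.resize(t['pixels'][195:365,160:460],None,fx=2.6,fy=2.6,interpolation=cv2.INTER_CUBIC)
cv2.imwrite('pics/topc.png',a)
b=cv2.resize(s['pixels'][230:410,290:510],None,fx=3.3,fy=3.3,interpolation=cv2.INTER_CUBIC)
cv2.imwrite('pics/scc.png',b); print(a.shape,b.shape)
```

```text
(442, 780, 3) (594, 726, 3)
```

View pics/topc.png

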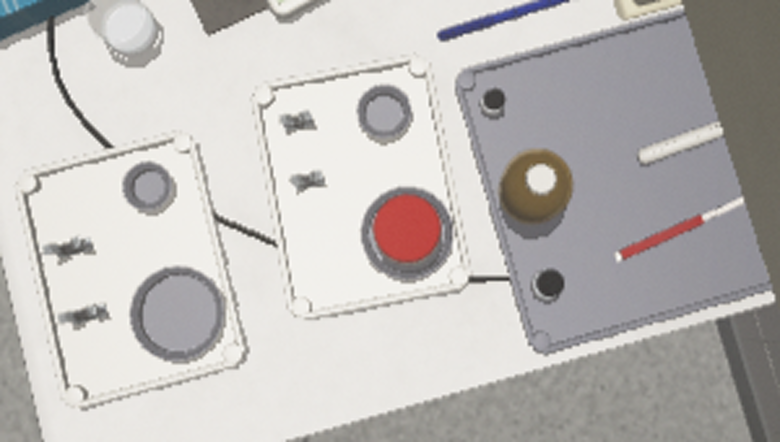

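View pics/scc.png

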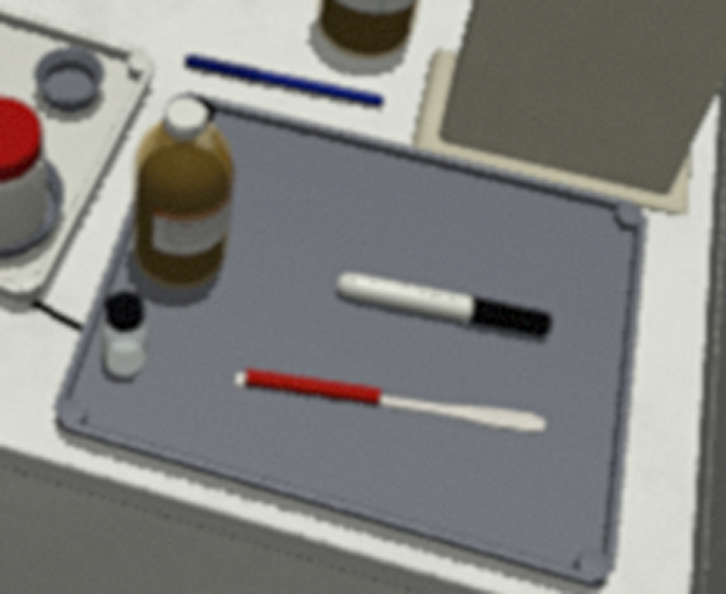

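The small vial's cap is at crop (493,100) and the large vial's at crop (549,283). The marker runs from (343,285) to (550,322) in the scene crop, cap on the right. The red grip runs from (245,379) to (380,394).

Run:
```python
from h import *
import pickle
t=pickle.load(open('top.pkl','rb'));s=pickle.load(open('scene.pkl','rb'))
def T(u,v,z):return pix2plane(t,160+(u+.5)/2.6-.5,195+(v+.5)/2.6-.5,z)
def S(u,v,z):return pix2plane(s,290+(u+.5)/3.3-.5,230+(v+.5)/3.3-.5,z)
def comp(img,f,box,sc):
    u0,v0,u1,v1=box; m=f(img[v0:v1,u0:u1].astype(int)).astype(np.uint8)
    n,l,st,ce=cv2.connectedComponentsWithStats(m); k=1+np.argmax(st[1:,4]); m=(l==k)
    cs,_=cv2.findContours(m.astype(np.uint8),0,1)
    return ce[k]+[u0,v0],st[k],max(cs,key=len)[:,0]+[u0,v0]
gray=lambda a:(a.mean(2)<190)
black=lambda a:(a.max(2)<75)
red=lambda a:(a[...,2]>120)&(a[...,1]<90)
white=lambda a:(a.min(2)>185)
P=t['pixels'];Q=s['pixels']
cups={}
for n,box in dict(A_L=(208,294,250,338),A_s=(205,256,230,279),B_s=(295,225,321,252)).items():
    c,st,_=comp(P,gray,box,1); cups[n]=pix2plane(t,*c,.028);print(n,c,st,cups[n].round(4))
c,st,_=comp(P,red,(295,265,340,305),1);cups['B_L']=pix2plane(t,*c,.094);print('lid',st,cups['B_L'].round(4))
kn=dict(A=[(29,184),(183,143),(235,353),(77,393)],B=[(263,95),(418,66),(460,275),(301,305)])
for k in kn:
    w=np.array([T(*p,.022) for p in kn[k]]); e1=(w[0]-w[3]+w[1]-w[2])/2
    L,m=cups[k+'_L'],cups[k+'_s']; d=m-L
    print(k,'knob centre',w.mean(0).round(4),'y dir yaw',np.arctan2(e1[1],e1[0]),np.linalg.norm(e1),'cup dir',np.arctan2(d[1],d[0]),np.linalg.norm(d[:2]))
    y=d[:2]/np.linalg.norm(d[:2]); x=np.array([y[1],-y[0]]); mid=(L+m)[:2]/2; my={'A':.0075,'B':.005}[k]
    o=mid-x*.033-y*my;print('  origin from cups',o.round(4))
    cl=dict(A=[(68,247),(84,315)],B=[(298,121),(309,181)])[k]
    for p in cl:
        q=T(*p,{'A':.045,'B':.040}[k])[:2]-o; print('  clip in frame',(q@x).round(4),(q@y).round(4))
for n,box,z in(('small',(340,226,358,242),.05),('large',(363,296,379,312),.066)):
    c,st,_=comp(P,black,box,1);print(n,c,st,pix2plane(t,*c,z).round(4))
c,st,_=comp(P,lambda a:a.min(2)>150,(357,255,380,276),1);print('cap',c,st,pix2plane(t,*c,.148).round(4))
c,st,k=comp(P,red,(385,265,450,305),1);print('grip top',c,st); vx,vy,*_=cv2.fitLine(k.astype(np.float32),2,0,.01,.01)[:,0]
a=k[np.argmax(k@[vx,vy])];b=k[np.argmin(k@[vx,vy])];print(pix2plane(t,*c,.019).round(4),pix2plane(t,*a,.018).round(4),pix2plane(t,*b,.018).round(4))
c,st,k=comp(Q,red,(350,335,420,365),1);print('grip scene',c,st,pix2plane(s,*c,.017).round(4));vx,vy,*_=cv2.fitLine(k.astype(np.float32),2,0,.01,.01)[:,0]
a=k[np.argmax(k@[vx,vy])];b=k[np.argmin(k@[vx,vy])];print(pix2plane(s,*a,.016).round(4),pix2plane(s,*b,.016).round(4))
print('grip end/blade tip', S(237,378,.012),S(546,424,.012), 'top end',T(616,257,.013))
print('marker ends scene',S(338,284,.019),S(552,324,.019),'top left end',T(641,156,.019))
print('bigbottle base',S(362,55,.0),'pen',S(188,62,.006),S(382,101,.006))
print('pillar base',S(440,140,0),S(670,195,0),S(415,145,0),S(687,212,0),S(720,98,0))
print('tray corners',S(62,412,.018),S(600,575,.018),S(640,212,.018),S(190,98,.018))
for p in [(363,10,395)]: pass
print('pillar edge top px at z=.2,.3,.4 :',[pix2plane(t,435,200,z).round(3) for z in(.0,.2,.3,.5)],[pix2plane(t,460,307,z).round(3) for z in(0,.2,.3,.5)],[pix2plane(t,407,147,z).round(3) for z in(0,.2,.3,.5)])
```

```text
A_L [228.23583181 315.61060329] [   2    3   37   38 1094] [0.4117 0.1731 0.028 ]
A_s [217.04863222 266.97264438] [  2   1  21  21 329] [0.5224 0.2009 0.028 ]
B_s [307.52105263 238.57368421] [  2   3  22  23 380] [ 0.5865 -0.0076  0.028 ]
lid [  9   5  25  26 526] [ 0.4808 -0.0269  0.094 ]
A knob centre [0.4533 0.2165 0.022 ] y dir yaw 0.25773589844815714 0.18989944978589088 cup dir 0.2456535235848804 0.11413676696607324
  origin from cups [0.4517 0.2172]
  clip in frame -0.0434 0.03
  clip in frame -0.0425 -0.0303
B knob centre [0.5248 0.0142 0.022 ] y dir yaw 0.18501702719764476 0.19055388211528362 cup dir 0.18048682989153095 0.10744623113844784
  origin from cups [0.5228 0.0143]
  clip in frame -0.0432 0.0653
  clip in frame -0.043 0.0111
small [349.8   233.075] [ 7  4  7  7 40] [ 0.5952 -0.1047  0.05  ]
large [371.30985915 303.67605634] [ 4  3 10 10 71] [ 0.4346 -0.1481  0.066 ]
cap [367.71134021 263.21649485] [ 6  3 11 12 97] [ 0.5163 -0.1342  0.148 ]
grip top [414.14159292 285.79646018] [ 14  13  31  17 113]
[ 0.4754 -0.2531  0.019 ] [ 0.4931 -0.2885  0.018 ] [ 0.4615 -0.2178  
[... 702 characters left out ...]
1883e-01  1.11022302e-16] [ 0.73172257 -0.40017052  0.        ] [ 0.84024136 -0.38840969  0.        ]
tray corners [ 0.38178481 -0.1412504   0.018     ] [ 0.45755276 -0.43662617  0.018     ] [ 0.69969731 -0.37435595  0.018     ] [ 0.62441239 -0.08362316  0.018     ]
pillar edge top px at z=.2,.3,.4 : [array([ 0.682, -0.315,  0.   ]), array([ 0.638, -0.268,  0.2  ]), array([ 0.615, -0.244,  0.3  ]), array([ 0.571, -0.196,  0.5  ])] [array([ 0.426, -0.362,  0.   ]), array([ 0.424, -0.307,  0.2  ]), array([ 0.423, -0.279,  0.3  ]), array([ 0.421, -0.224,  0.5  ])] [array([ 0.815, -0.252,  0.   ]), array([ 0.749, -0.215,  0.2  ]), array([ 0.716, -0.197,  0.3  ]), array([ 0.649, -0.16 ,  0.5  ])]
```

```bash
cat > d.py <<'E'
import sys,numpy as np
from h import *
from scipy.spatial.transform import Rotation as R
# d.py x y z yaw : remaining yaw turn about tool z, then the tool-axis shift after that turn
x,y,z,yaw=map(float,sys.argv[1:]); o=ctrl.get_obs(); r=R.from_euler('xyz',o['eef_rot']); 
g=R.from_euler('xyz',[np.pi,0,yaw]); print('rot tool',(r.inv()*g).as_rotvec().round(4))
d=g.inv().apply(np.array([x,y,z])-o['ee_pos']); print('shift tool',d.round(4),'rows',np.linalg.norm(d)/.05,'t',o['time_s'],'F',o['force'].round(1),'q6',o['qpos'][5].round(2))
E
python3 -m crank '[[0,0,-0.008,0,0,0.131],[0,0,-0.008,0,0,0.131],[0,0,-0.008,0,0,0.131],[0,0,-0.008,0,0,0.131],[0,0,-0.008,0,0,0.131],[0,0,-0.008,0,0,0.131]]' 0.05 40
python3 d.py .5685 -.2975 .2 1.922
```

```text
time_s: 0.7
ee_pos: [0.2311, 0.4989, 0.2411]
eef_rot: [-3.141, 0.0, 1.916]
force: [0.4, -0.2, 0.3]
grip_width: 0.0515
grip_force: 0.0
rot tool [-0.0005  0.0005 -0.0056]
shift tool [-0.8639  0.0428  0.0411] rows 17.31813917489466 t 0.7 F [ 0.4 -0.2  0.3] q6 0.72
```

```bash
python3 -m crank '[[-0.048,0.0024,0,0,0,0],[-0.048,0.0024,0,0,0,0],[-0.048,0.0024,0,0,0,0],[-0.048,0.0024,0,0,0,0],[-0.048,0.0024,0,0,0,0],[-0.048,0.0024,0,0,0,0],[-0.048,0.0024,0,0,0,0],[-0.048,0.0024,0,0,0,0],[-0.048,0.0024,0,0,0,0]]'
python3 -m crank '[[-0.048,0.0024,0,0,0,0],[-0.048,0.0024,0,0,0,0],[-0.048,0.0024,0,0,0,0],[-0.048,0.0024,0,0,0,0],[-0.048,0.0024,0,0,0,0],[-0.048,0.0024,0,0,0,0],[-0.048,0.0024,0,0,0,0],[-0.048,0.0024,0,0,0,0],[-0.048,0.0024,0.04,0,0,0],[0,0,0,0,0,0]]'
python3 - <<'E'
from h import *
s=snap('scene','s1.png')
b=cv2.resize(s['pixels'][150:410,290:550],None,fx=2.2,fy=2.2,interpolation=cv2.INTER_CUBIC);cv2.imwrite('pics/s1c.png',b)
E
python3 d.py .5685 -.2975 .034 1.922
```

```text
time_s: 1.6
ee_pos: [0.4002, 0.0989, 0.2412]
eef_rot: [3.141, -0.0, 1.922]
force: [0.5, 0.3, 0.1]
grip_width: 0.05
grip_force: 0.0
time_s: 2.6
ee_pos: [0.5639, -0.2914, 0.2026]
eef_rot: [-3.136, -0.006, 1.918]
force: [0.1, 0.5, -1.0]
grip_width: 0.05
grip_force: 0.0
rot tool [-0.0039 -0.0046 -0.0024]
shift tool [-0.0088  0.0014  0.1714] rows 3.4318605277982415 t 2.65 F [ 0.5 -0.6  0.3] q6 -0.88
```

View pics/s1c.png

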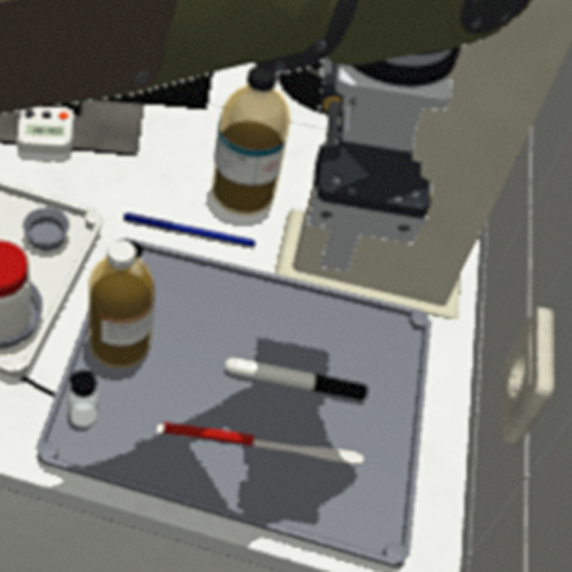

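The gripper hangs over the tray, clear of the pillar. The marker, from (230,366) to (365,390), is undisturbed. I'll go down now.

```bash
python3 -m crank '[[-0.0088,0.0014,0.02,-0.004,-0.004,0],[0,0,0.04,0,0,0],[0,0,0.04,0,0,0],[0,0,0.03,0,0,0],[0,0,0.02,0,0,0],[0,0,0.01,0,0,0],[0,0,0,0,0,0],[0,0,0,0,0,0]]'; python3 d.py .5685 -.2975 .034 1.922
```

```text
time_s: 3.45
ee_pos: [0.5708, -0.2966, 0.0509]
eef_rot: [3.136, 0.006, 1.922]
force: [-0.7, 0.0, 0.2]
grip_width: 0.0494
grip_force: 0.0
rot tool [0.0053 0.0056 0.0002]
shift tool [-0.     -0.0024  0.0169] rows 0.3412484337757944 t 3.45 F [-0.7  0.   0.2] q6 -0.89
```

```bash
python3 -m crank '[[0,-0.0024,0.008,0.0054,0.0056,0],[0,0,0.009,0,0,0],[0,0,0,0,0,0]]'
python3 -m crank '[[0,0,0,0,0,0],[0,0,0,0,0,0],[0,0,0,0,0,0],[0,0,0,0,0,0],[0,0,0,0,0,0]]' 0 40; python3 d.py .5685 -.2975 .034 1.922
```

```text
time_s: 3.75
ee_pos: [0.5673, -0.2972, 0.0308]
eef_rot: [-3.139, -0.003, 1.922]
force: [-0.4, -0.4, 0.1]
grip_width: 0.05
grip_force: 0.0
time_s: 4.25
ee_pos: [0.5679, -0.2975, 0.0323]
eef_rot: [-3.14, -0.001, 1.922]
force: [-0.5, 0.6, -0.2]
grip_width: 0.0132
grip_force: 0.0
rot tool [-0.0013 -0.0014 -0.0002]
shift tool [-0.0002  0.0006 -0.0017] rows 0.03630191869975095 t 4.25 F [-0.5  0.6 -0.2] q6 -0.89
```

```bash
python3 - <<'E'
from h import *
s=snap('scene','s2.png')
b=cv2.resize(s['pixels'][190:390,310:530],None,fx=3,fy=3,interpolation=cv2.INTER_CUBIC);cv2.imwrite('pics/s2c.png',b)
E
python3 -m crank '[[0,0,0,0,0,0]]'
```

```text
time_s: 4.4
ee_pos: [0.5679, -0.2975, 0.0322]
eef_rot: [-3.14, -0.002, 1.922]
force: [-0.1, -0.4, 0.5]
grip_width: 0.0022
grip_force: 0.0
```

View pics/s2c.png

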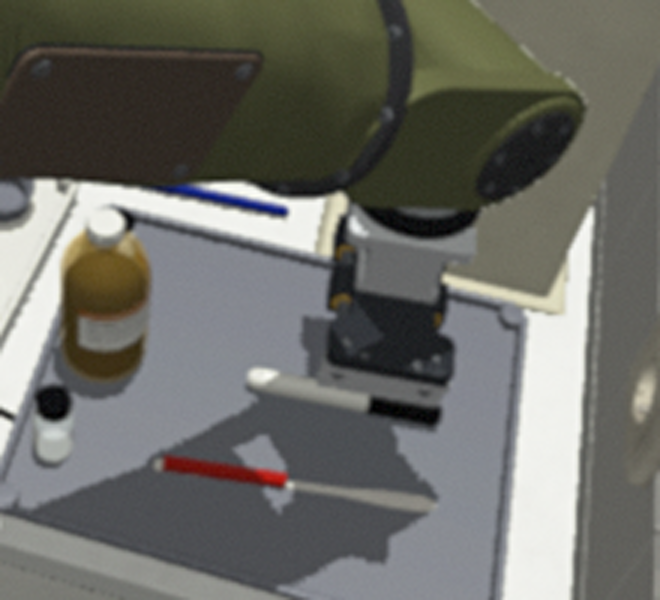

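Run:
```python
from h import *
s=eyes.camera('scene'); print(np.array(s['extrinsics'])[:3].round(3), s['fx'],s['cx'],s['cy'])
o=ctrl.get_obs();p=o['ee_pos']
for dz in(-.022,-.01,.1): 
    w=p+[0,0,dz];u=w2p(s,w);print(u,[(u[0]-310)*3,(u[1]-190)*3])
Q=s['pixels']
print(o['qpos'])
```

```text
[[ 0.534  0.621 -0.574  0.036]
 [-0.845  0.404 -0.35  -0.386]
 [ 0.015  0.672  0.741  0.806]] 457.3144038228959 326.1199489945078 240.75982692474045
(np.float64(423.9343373961858), np.float64(324.05776618677373)) [np.float64(341.80301218855743), np.float64(402.1732985603212)]
(np.float64(424.97133274869014), np.float64(320.8432112031055)) [np.float64(344.91399824607043), np.float64(392.52963360931653)]
(np.float64(435.5063016639979), np.float64(288.186134440217)) [np.float64(376.5189049919936), np.float64(294.55840332065105)]
[-5.39656725e-01  6.62823185e-01  1.38144056e+00 -8.75442580e-05
  1.09937122e+00 -8.90613289e-01]
```

Run:
```python
from h import *
import pickle
s=pickle.load(open('scene.pkl','rb'));t=pickle.load(open('top.pkl','rb'))
a=cv2.imread('pics/s1.png');b=cv2.imread('pics/s2.png');c=cv2.imread('pics/top0.png')
def cr(im,cam,p,k,dot):
    u,v=map(int,w2p(cam,p)); u=np.clip(u,45,594);v=np.clip(v,45,434)
    im=cv2.resize(im[v-45:v+45,u-45:u+45],None,fx=k,fy=k,interpolation=cv2.INTER_CUBIC)
    for z in dot:
        x=w2p(cam,[p[0],p[1],z]);cv2.circle(im,(int((x[0]-u+45.5)*k),int((x[1]-v+45.5)*k)),2,(255,0,255),-1)
    return im
A=cr(a,s,(.565,-.2935,.2426-.04),4,(.18,.2,.28));B=cr(b,s,(.568,-.2975,.06),4,(.012,.032,.11));
C=cr(c,t,(.2311,.4989,.193),4,(.171,.193,.27))
cv2.imwrite('pics/cmp.png',np.hstack([A,B])); cv2.imwrite('pics/cmpc.png',C)
```

```text
(no output)
```

View pics/cmp.png

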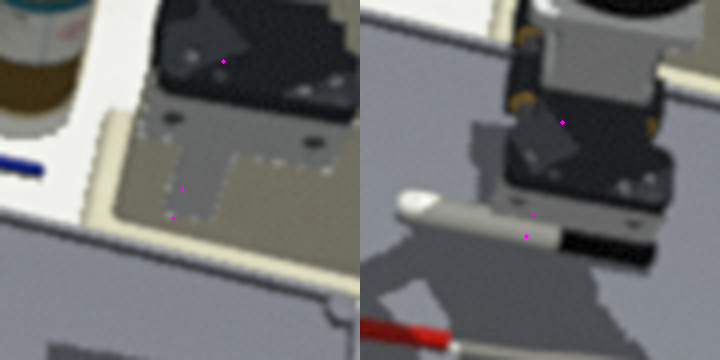

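```bash
python3 -m crank '[[0,0,0,0,0,0],[0,0,0,0,0,0]]' 0.05
python3 - <<'E'
from h import *
s=snap('scene','s3.png')
k=5;b=cv2.resize(s['pixels'][270:350,370:480],None,fx=k,fy=k,interpolation=cv2.INTER_CUBIC)
t=cv2.imread('pics/cmpc.png');
cv2.imwrite('pics/s3c.png',np.hstack([cv2.resize(t,(240,400)) if 0 else t[:360,:240],b[:360]]));
E
```

```text
time_s: 4.65
ee_pos: [0.5679, -0.2975, 0.0322]
eef_rot: [-3.14, -0.002, 1.922]
force: [0.0, 0.4, 0.3]
grip_width: 0.0135
grip_force: 0.0
```

View pics/s3c.png

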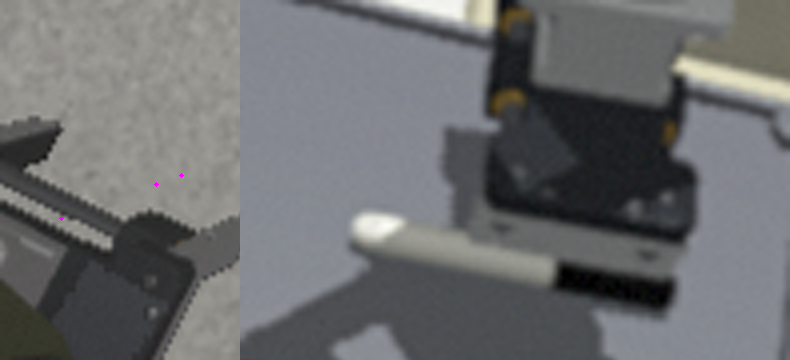

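Run:
```python
from h import *
import pickle
s=pickle.load(open('scene.pkl','rb'))
p=np.array([.5679,-.2975,.0322]);ax=np.array([np.cos(1.922),np.sin(1.922),0]);ay=np.array([ax[1],-ax[0],0])
f=lambda w:tuple(np.round([(w2p(s,w)[0]-370)*5+240,(w2p(s,w)[1]-270)*5],0))
for sx in(-1,1):
  for hy in (.0885,-.0885): print('body corner',sx,hy,f(p+ax*.0375*sx+ay*hy+[0,0,.075]))
print('fingers tip', f(p+[0,0,-.022]),f(p-ay*.03+[0,0,-.022]),f(p-ay*.03+[0,0,.07]), 'marker mid z19',f([.5685,-.2975,.019]))
```

```text
body corner -1 0.0885 (np.float64(663.0), np.float64(-31.0))
body corner -1 -0.0885 (np.float64(649.0), np.float64(356.0))
body corner 1 0.0885 (np.float64(473.0), np.float64(-63.0))
body corner 1 -0.0885 (np.float64(432.0), np.float64(314.0))
fingers tip (np.float64(510.0), np.float64(270.0)) (np.float64(504.0), np.float64(334.0)) (np.float64(547.0), np.float64(204.0)) marker mid z19 (np.float64(514.0), np.float64(257.0))
```

```bash
python3 -m crank '[[0,0,0,0,0,0],[0,0,0,0,0,0],[0,0,0,0,0,0],[0,0,0,0,0,0]]' 0.05; for i in 1; do python3 -m crank '[[0,0,0.002,0,0,0],[0,0,0,0,0,0]]'; python3 -m crank '[[0,0,0.002,0,0,0],[0,0,0,0,0,0]]'; python3 -m crank '[[0,0,0.002,0,0,0],[0,0,0,0,0,0]]';done
```

```text
time_s: 5.1
ee_pos: [0.5679, -0.2975, 0.0321]
eef_rot: [-3.14, -0.002, 1.922]
force: [1.4, -1.2, 0.6]
grip_width: 0.0482
grip_force: 0.0
time_s: 5.3
ee_pos: [0.5677, -0.2974, 0.0298]
eef_rot: [-3.14, -0.002, 1.922]
force: [-0.0, 0.6, 0.2]
grip_width: 0.0503
grip_force: 0.0
time_s: 5.5
ee_pos: [0.5677, -0.2974, 0.0278]
eef_rot: [-3.14, -0.002, 1.922]
force: [0.4, 0.3, -1.2]
grip_width: 0.0497
grip_force: 0.0
time_s: 5.7
ee_pos: [0.5677, -0.2974, 0.0258]
eef_rot: [-3.14, -0.002, 1.922]
force: [0.6, -1.0, 0.4]
grip_width: 0.0499
grip_force: 0.0
```

```bash
for i in 1; do python3 -m crank '[[0,0,0.003,0,0,0],[0,0,0,0,0,0]]'; python3 -m crank '[[0,0,0.003,0,0,0],[0,0,0,0,0,0]]'; python3 -m crank '[[0,0,0.003,0,0,0],[0,0,0,0,0,0]]';done | grep -E 'pos|force: \['
```

```text
ee_pos: [0.5677, -0.2974, 0.0227]
force: [-0.2, 0.4, 0.3]
ee_pos: [0.5677, -0.2974, 0.0197]
force: [0.5, 0.5, 0.8]
ee_pos: [0.5677, -0.2974, 0.0167]
force: [0.0, -0.6, -0.3]
```

```bash
for i in 1; do python3 -m crank '[[0,0,0.003,0,0,0],[0,0,0,0,0,0]]'; python3 -m crank '[[0,0,0.003,0,0,0],[0,0,0,0,0,0]]'; python3 -m crank '[[0,0,0.003,0,0,0],[0,0,0,0,0,0]]';done | grep -E 'pos|force: \['
python3 - <<'E'
from h import *
s=snap('scene','s4.png')
k=6;b=cv2.resize(s['pixels'][260:355,350:480],None,fx=k,fy=k,interpolation=cv2.INTER_CUBIC)
cv2.imwrite('pics/s4c.png',b);
E
```

```text
ee_pos: [0.5677, -0.2974, 0.0137]
force: [-0.4, 0.3, 0.5]
ee_pos: [0.5677, -0.2974, 0.0107]
force: [-0.4, -0.2, 0.9]
ee_pos: [0.5677, -0.2974, 0.0077]
force: [0.5, -0.3, 0.4]
```

View pics/s4c.png

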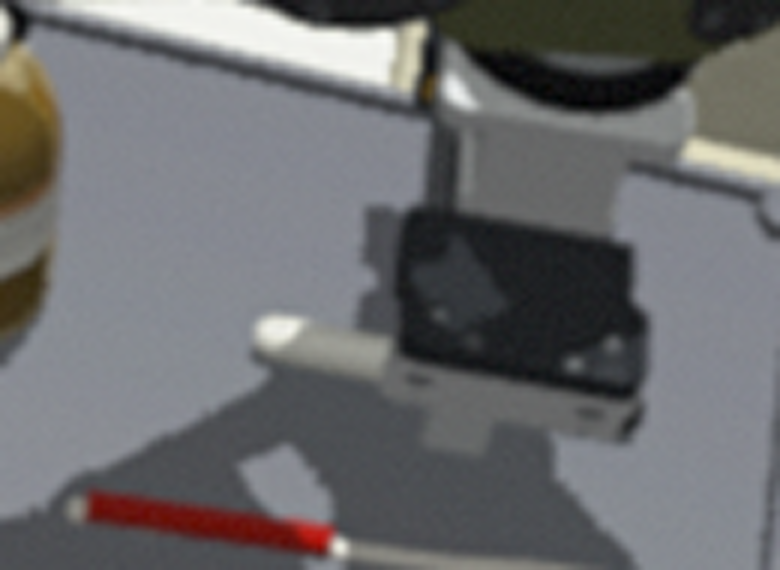

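The near finger now shows in front of the marker, its tip at crop (460,455). I'll triangulate its height.

Run:
```python
from h import *
import pickle
s=pickle.load(open('scene.pkl','rb'))
p=ctrl.get_obs()['ee_pos'];ax=np.array([np.cos(1.922),np.sin(1.922),0]);ay=np.array([ax[1],-ax[0],0])
def q(u,v,dy):
    a=pix2plane(s,u,v,0);b=pix2plane(s,u,v,.2); k=(dy-(a-p)@ay)/((b-a)@ay); w=a+k*(b-a); return w.round(4),((w-p)@ax).round(4)
print(p)
for dy in(-.025,-.0375): print(dy,q(426.2,335.3,dy))
# s1 picture : finger tip px
p=np.array([.565,-.2935,.2426-.04+.0]);print(w2p(s,p-ay*.0375-[0,0,.022]))
```

```text
[ 0.56773556 -0.29742865  0.00790331]
-0.025 (array([ 0.5464, -0.312 ,  0.0102]), np.float64(-0.0064))
-0.0375 (array([ 0.5338, -0.3138,  0.03  ]), np.float64(-0.0037))
(np.float64(436.9290065972227), np.float64(288.8118070706374))
```

```bash
for i in 1; do python3 -m crank '[[0,0,0.003,0,0,0],[0,0,0,0,0,0]]'; python3 -m crank '[[0,0,0.003,0,0,0],[0,0,0,0,0,0]]'; python3 -m crank '[[0,0,0.002,0,0,0],[0,0,0,0,0,0]]'; python3 -m crank '[[0,0,0.002,0,0,0],[0,0,0,0,0,0]]';done | grep -E 'pos|force: \['
```

```text
ee_pos: [0.5676, -0.2974, 0.0047]
force: [-0.7, 0.4, 0.1]
ee_pos: [0.5676, -0.2974, 0.0017]
force: [-0.1, 0.6, -1.1]
ee_pos: [0.5677, -0.2974, -0.0001]
force: [-0.3, -0.0, 0.2]
ee_pos: [0.5679, -0.2975, -0.0019]
force: [-0.4, 0.6, -0.9]
```

```bash
for i in 1; do python3 -m crank '[[0,0,0.002,0,0,0],[0,0,0,0,0,0]]'; python3 -m crank '[[0,0,0.002,0,0,0],[0,0,0,0,0,0]]'; python3 -m crank '[[0,0,0.002,0,0,0],[0,0,0,0,0,0]]'; python3 -m crank '[[0,0,0.002,0,0,0],[0,0,0,0,0,0]]';done | grep -E 'pos|force: \['
```

```text
ee_pos: [0.568, -0.2976, -0.0021]
force: [-8.3, 3.8, 17.0]
ee_pos: [0.5681, -0.2977, -0.0022]
force: [-16.6, 8.6, 35.9]
ee_pos: [0.5682, -0.2978, -0.0024]
force: [-25.5, 12.9, 54.7]
ee_pos: [0.5683, -0.2979, -0.0025]
force: [-33.8, 17.0, 73.3]
```

Contact came at ee z = -0.002, so the true height is about 34 mm above what I inferred. I'll back off and grip.

```bash
python3 -m crank '[[0,0,-0.005,0,0,0],[0,0,-0.005,0,0,0],[0,0,0,0,0,0]]'
python3 -m crank '[[0,0,0,0,0,0],[0,0,0,0,0,0],[0,0,0,0,0,0],[0,0,0,0,0,0],[0,0,0,0,0,0]]' 0 40; python3 -m crank '[[0,0,-0.02,0,0,0],[0,0,-0.03,0,0,0],[0,0,-0.04,0,0,0],[0,0,0,0,0,0]]'
python3 - <<'E'
from h import *
s=snap('scene','s5.png')
b=cv2.resize(s['pixels'][200:390,290:500],None,fx=3,fy=3,interpolation=cv2.INTER_CUBIC)
cv2.imwrite('pics/s5c.png',b);
E
```

```text
time_s: 8.85
ee_pos: [0.5681, -0.2976, 0.0006]
eef_rot: [-3.141, -0.001, 1.922]
force: [-0.7, 1.1, -0.1]
grip_width: 0.05
grip_force: 0.0
time_s: 9.35
ee_pos: [0.5678, -0.2974, -0.0]
eef_rot: [-3.14, -0.002, 1.922]
force: [-0.4, 0.8, -0.1]
grip_width: 0.0161
grip_force: 40.0
time_s: 9.75
ee_pos: [0.5701, -0.2988, 0.0959]
eef_rot: [3.138, 0.005, 1.922]
force: [0.1, -1.0, 1.2]
grip_width: 0.0161
grip_force: 40.0
```

View pics/s5c.png

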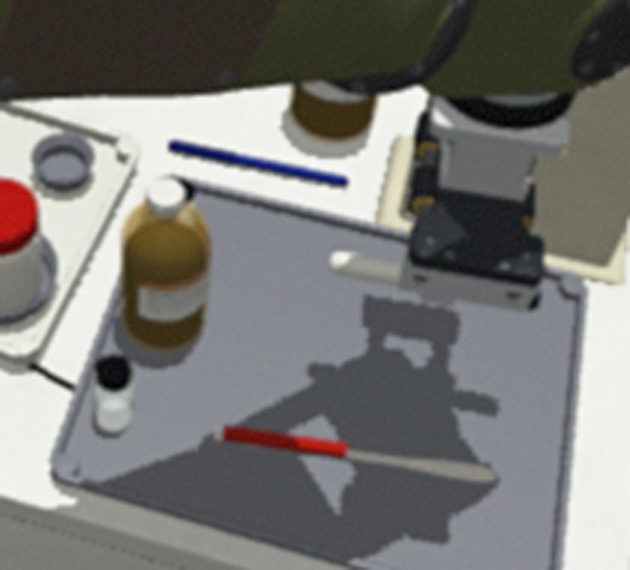

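Marker gripped (width 16.1 mm) and lifted; its free end shows at crop (331,262). I'll check its lengthwise offset and real height.

```bash
python3 - <<'E'
from h import *
import pickle
s=pickle.load(open('scene.pkl','rb'))
p=np.array([.5695,-.2984,.0905]);ax=np.array([np.cos(1.922),np.sin(1.922),0]);ay=np.array([ax[1],-ax[0],0])
u,v=290+331.5/3-.33,200+262/3-.33
a=pix2plane(s,u,v,0);b=pix2plane(s,u,v,.2); k=(0-(a-p)@ay)/((b-a)@ay); w=a+k*(b-a); print(w,(w-p)@ax)
print(ctrl.get_obs()['ee_pos'])
E
python3 d.py .4413 .2594 .2 .25
```

```text
[ 0.54753836 -0.23845991  0.11548948] 0.06383672956792853
[ 0.56910672 -0.2982086   0.09288632]
rot tool [3.0000e-03 3.0000e-04 1.6718e+00]
shift tool [ 0.0141 -0.5719 -0.1071] rows 11.640193250012642 t 9.8 F [-0.8  1.  -0.1] q6 -0.89
```

```bash
python3 -m crank '[[0,0,-0.04,0,0,0],[0,0,-0.04,0,0,0],[0.04,0.0052,0,0,0,0],[0.048,0.006,0,0,0,0],[0.048,0.006,0,0,0,0],[0.048,0.006,0,0,0,0],[0.048,0.006,0,0,0,0],[0.048,0.006,0,0,0,0],[0.048,0.006,0,0,0,0],[0.048,0.006,0,0,0,0]]'
python3 -m crank '[[0.048,0.006,0,0,0,0],[0.048,0.006,0,0,0,0],[0.048,0.006,0,0,0,0],[0.04,0.006,0,0,0,0],[0,0,0,0,0,0.14],[0,0,0,0,0,0.14],[0,0,0,0,0,0.14],[0,0,0,0,0,0.14],[0,0,0,0,0,0.14],[0,0,0,0,0,0.14]]'
python3 -m crank '[[0,0,0,0,0,0.14],[0,0,0,0,0,0.14],[0,0,0,0,0,0.14],[0,0,0,0,0,0.14],[0,0,0,0,0,0.14],[0,0,0,0,0,0.13],[0,0,0,0,0,0],[0,0,0,0,0,0],[0,0,0,0,0,0]]';python3 d.py .4413 .2594 .1 .25
```

```text
time_s: 10.8
ee_pos: [0.482, 0.0733, 0.1697]
eef_rot: [-3.139, -0.002, 1.922]
force: [1.2, -0.7, 0.2]
grip_width: 0.0162
grip_force: 40.0
time_s: 11.8
ee_pos: [0.4421, 0.2525, 0.1698]
eef_rot: [-3.138, 0.001, 1.076]
force: [1.2, -0.0, -0.4]
grip_width: 0.0161
grip_force: 40.0
time_s: 12.7
ee_pos: [0.4423, 0.2526, 0.1706]
eef_rot: [-3.14, 0.002, 0.255]
force: [-0.4, -0.5, -0.4]
grip_width: 0.016
grip_force: 40.0
rot tool [-0.0013  0.0021  0.0048]
shift tool [ 0.0007 -0.0068  0.0706] rows 1.417949177998692 t 12.7 F [-0.4 -0.5 -0.4] q6 1.76
```

```bash
python3 -m crank '[[0.0007,-0.0068,0.03,-0.0013,0.002,0.0048],[0,0,0.03,0,0,0],[0,0,0.03,0,0,0],[0,0,0.02,0,0,0],[0,0,0.008,0,0,0],[0,0,0,0,0,0],[0,0,0,0,0,0]]'; python3 d.py .4413 .2594 .014 .25;python3 -m crank '[[0,0,0.003,0,0,0],[0,0,0,0,0,0]]';python3 -m crank '[[0,0,0.003,0,0,0],[0,0,0,0,0,0]]'
```

```text
time_s: 13.4
ee_pos: [0.4419, 0.2598, 0.0539]
eef_rot: [-3.141, -0.002, 0.248]
force: [0.4, 0.3, 0.1]
grip_width: 0.0164
grip_force: 40.0
rot tool [-0.0004 -0.0017 -0.0024]
shift tool [-0.0007  0.0002  0.0399] rows 0.7983991293500031 t 13.4 F [0.4 0.3 0.1] q6 1.78
time_s: 13.6
ee_pos: [0.4416, 0.2596, 0.0504]
eef_rot: [-3.141, -0.001, 0.247]
force: [-0.9, 0.8, -0.2]
grip_width: 0.0162
grip_force: 40.0
time_s: 13.8
ee_pos: [0.4413, 0.2595, 0.0468]
eef_rot: [-3.141, -0.0, 0.247]
force: [-0.2, -0.2, -1.0]
grip_width: 0.0162
grip_force: 40.0
```

```bash
for i in 1; do python3 -m crank '[[0,0,0.004,0,0,0],[0,0,0,0,0,0]]'; python3 -m crank '[[0,0,0.004,0,0,0],[0,0,0,0,0,0]]'; python3 -m crank '[[0,0,0.004,0,0,0],[0,0,0,0,0,0]]'; python3 -m crank '[[0,0,0.004,0,0,0],[0,0,0,0,0,0]]';done | grep -E 'pos|force: \['
```

```text
ee_pos: [0.4412, 0.2595, 0.0425]
force: [0.4, 0.3, 0.4]
ee_pos: [0.4415, 0.2597, 0.0387]
force: [-0.7, 2.0, 1.0]
ee_pos: [0.4414, 0.2598, 0.0347]
force: [1.1, 4.8, 0.5]
ee_pos: [0.4412, 0.2599, 0.0306]
force: [0.4, 7.3, -1.6]
```

```bash
for i in 1; do python3 -m crank '[[0,-0.002,0,0,0,0],[0,0,0,0,0,0]]'; python3 -m crank '[[0,0,0.003,0,0,0],[0,0,0,0,0,0]]'; python3 -m crank '[[0,0,0.003,0,0,0],[0,0,0,0,0,0]]'; python3 -m crank '[[0,0,0.003,0,0,0],[0,0,0,0,0,0]]';done | grep -E 'pos|force: \[|wid'
```

```text
ee_pos: [0.4408, 0.2615, 0.0307]
force: [0.6, 3.3, -1.2]
grip_width: 0.0163
ee_pos: [0.441, 0.2614, 0.0276]
force: [1.2, 3.3, -2.9]
grip_width: 0.0161
ee_pos: [0.4409, 0.2614, 0.0246]
force: [1.7, 3.2, -1.5]
grip_width: 0.0155
ee_pos: [0.4409, 0.2614, 0.0216]
force: [2.1, 3.0, -2.3]
grip_width: 0.0164
```

```bash
for i in 1; do python3 -m crank '[[0,-0.001,0.003,0,0,0],[0,0,0,0,0,0]]'; python3 -m crank '[[0,0,0.002,0,0,0],[0,0,0,0,0,0]]'; python3 -m crank '[[0,0,0.002,0,0,0],[0,0,0,0,0,0]]'; python3 -m crank '[[0,0,0.002,0,0,0],[0,0,0,0,0,0]]';done | grep -E 'pos|force: \[|wid'
```

```text
ee_pos: [0.4406, 0.2623, 0.0186]
force: [3.1, 1.2, -1.5]
grip_width: 0.016
ee_pos: [0.4406, 0.2623, 0.0167]
force: [2.4, 0.4, -2.0]
grip_width: 0.0159
ee_pos: [0.4403, 0.2621, 0.0143]
force: [2.1, -0.2, -7.2]
grip_width: 0.0162
ee_pos: [0.4403, 0.2622, 0.0138]
force: [-7.5, -4.8, 17.6]
grip_width: 0.0161
```

Seated with a click: the force went from -7 to +17.6 N at exactly the expected height. I'll release and go for the bottle.

```bash
python3 -m crank '[[0,0,-0.001,0,0,0],[0,0,0,0,0,0],[0,0,0,0,0,0],[0,0,0,0,0,0]]' 0.045; python3 -m crank '[[0,0,-0.01,0,0,0],[0,0,-0.03,0,0,0],[0,0,-0.04,0,0,0],[0,0,-0.04,0,0,0],[0,0,-0.04,0,0,0],[0,0,0,0,0,0],[0,0,0,0,0,0]]' 0.084; python3 d.py .5163 -.1342 .18 .25
```

```text
time_s: 16.6
ee_pos: [0.4406, 0.2624, 0.0138]
eef_rot: [-3.141, -0.0, 0.247]
force: [0.3, -0.2, 0.9]
grip_width: 0.0439
grip_force: 0.0
time_s: 17.3
ee_pos: [0.4407, 0.2624, 0.1747]
eef_rot: [-3.141, -0.002, 0.247]
force: [-0.3, -0.5, -0.4]
grip_width: 0.0841
grip_force: 0.0
rot tool [-0.0005 -0.002  -0.003 ]
shift tool [-0.0249  0.403  -0.0053] rows 8.07595597307425 t 17.3 F [-0.3 -0.5 -0.4] q6 1.79
```

```bash
python3 -m crank '[[-0.0025,0.0403,-0.0005,0,0,0],[-0.0025,0.0403,-0.0005,0,0,0],[-0.0025,0.0403,-0.0005,0,0,0],[-0.0025,0.0403,-0.0005,0,0,0],[-0.0025,0.0403,-0.0005,0,0,0],[-0.0025,0.0403,-0.0005,0,0,0],[-0.0025,0.0403,-0.0005,0,0,0],[-0.0025,0.0403,-0.0005,0,0,0],[-0.0025,0.0403,-0.0005,0,0,0],[-0.0025,0.0403,-0.0005,0,0,0]]'; python3 -m crank '[[0,0,0,0,0,0],[0,0,0,0,0,0],[0,0,0,0,0,0]]' ;python3 d.py .5163 -.1342 .047 .25
python3 - <<'E'
from h import *
snap('scene','s6.png');t=snap('top','t6.png')
E
```

```text
time_s: 18.3
ee_pos: [0.5143, -0.136, 0.1774]
eef_rot: [-3.14, 0.002, 0.247]
force: [0.8, 0.6, -0.3]
grip_width: 0.084
grip_force: 0.0
time_s: 18.6
ee_pos: [0.5145, -0.1336, 0.1781]
eef_rot: [-3.141, 0.001, 0.248]
force: [0.2, 1.4, -0.1]
grip_width: 0.0841
grip_force: 0.0
rot tool [-0.0011  0.0008 -0.0023]
shift tool [0.0016 0.0011 0.1311] rows 2.622524072341387 t 18.6 F [ 0.2  1.4 -0.1] q6 1.0
```

```bash
python3 -m crank '[[0.0016,0.001,0.04,0,0,0],[0,0,0.04,0,0,0],[0,0,0.03,0,0,0],[0,0,0.02,0,0,0],[0,0,0,0,0,0],[0,0,0,0,0,0]]'; python3 -m crank '[[0,0,0,0,0,0],[0,0,0,0,0,0],[0,0,0,0,0,0],[0,0,0,0,0,0],[0,0,0,0,0,0],[0,0,0,0,0,0]]' 0.05 35
```

```text
time_s: 19.3
ee_pos: [0.5171, -0.1346, 0.0496]
eef_rot: [3.142, -0.001, 0.248]
force: [-0.5, -0.1, 0.0]
grip_width: 0.0837
grip_force: 0.0
time_s: 19.9
ee_pos: [0.5171, -0.1352, 0.0495]
eef_rot: [3.141, -0.001, 0.247]
force: [-0.8, 0.1, 5.4]
grip_width: 0.0589
grip_force: 34.8
```

```bash
python3 -m crank '[[0,0,-0.02,0,0,0],[0,0,-0.03,0,0,0],[0,0,-0.04,0,0,0],[0,0,-0.04,0,0,0],[0,0,0,0,0,0],[0,0,0,0,0,0]]';  python3 d.py .4115 .174 .18 .25
```

```text
time_s: 20.5
ee_pos: [0.5165, -0.135, 0.1785]
eef_rot: [-3.141, -0.0, 0.247]
force: [-1.2, 0.4, -4.7]
grip_width: 0.0586
grip_force: 34.6
rot tool [-0.0003 -0.0003 -0.003 ]
shift tool [-0.0253 -0.3254 -0.0015] rows 6.52684719866332 t 20.5 F [-1.2  0.4 -4.7] q6 1.0
```

```bash
python3 -m crank '[[-0.0013,-0.0164,0,0,0,0],[-0.0026,-0.0325,0,0,0,0],[-0.0026,-0.0325,0,0,0,0],[-0.0026,-0.0325,0,0,0,0],[-0.0026,-0.0325,0,0,0,0],[-0.0026,-0.0325,0,0,0,0],[-0.0026,-0.0325,0,0,0,0],[-0.0026,-0.0325,0,0,0,0],[-0.0026,-0.0325,0,0,0,0],[-0.0026,-0.0325,0,0,0,0]]'; python3 -m crank '[[-0.0013,-0.0164,0,0,0,0],[0,0,0,0,0,0],[0,0,0,0,0,0],[0,0,0.03,0,0,0],[0,0,0.03,0,0,0],[0,0,0.03,0,0,0],[0,0,0.005,0,0,0],[0,0,0,0,0,0],[0,0,0,0,0,0]]';  python3 d.py .4115 .174 .0535 .25
python3 - <<'E'
from h import *
s=snap('scene','s7.png');t=snap('top','t7.png')
a=cv2.resize(s['pixels'][190:310,120:270],None,fx=3.2,fy=3.2,interpolation=cv2.INTER_CUBIC);b=cv2.resize(t['pixels'][240:360,155:265],None,fx=2.9,fy=3.2,interpolation=cv2.INTER_CUBIC)
cv2.imwrite('pics/m7.png',np.hstack([a,b]))
E
```

```text
time_s: 21.5
ee_pos: [0.4152, 0.1598, 0.1773]
eef_rot: [-3.141, 0.003, 0.247]
force: [0.9, 0.3, -4.0]
grip_width: 0.0585
grip_force: 34.7
time_s: 22.4
ee_pos: [0.4128, 0.1739, 0.0852]
eef_rot: [-3.141, -0.002, 0.247]
force: [-0.2, 0.4, -4.2]
grip_width: 0.0583
grip_force: 34.7
rot tool [-0.0002 -0.002  -0.0035]
shift tool [-0.0012 -0.0004  0.0317] rows 0.6336851788536125 t 22.4 F [-0.2  0.4 -4.2] q6 1.64
```

View pics/m7.png

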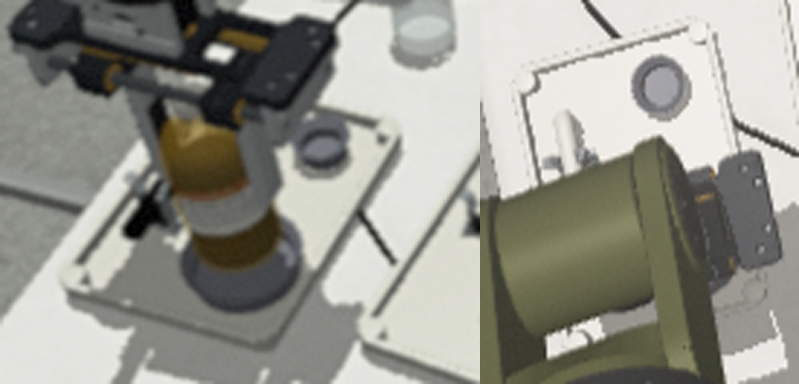

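The bottle hovers over the large cup (cup centre near 242,268 in the left crop) and the marker is in its clips. Now I'll lower it gently.

```bash
for i in 1; do python3 -m crank '[[-0.0012,0,0.005,0,0,0],[0,0,0.005,0,0,0],[0,0,0.005,0,0,0],[0,0,0,0,0,0]]';python3 -m crank '[[0,0,0.004,0,0,0],[0,0,0,0,0,0]]';python3 -m crank '[[0,0,0.004,0,0,0],[0,0,0,0,0,0]]';python3 -m crank '[[0,0,0.004,0,0,0],[0,0,0,0,0,0]]'; done| grep -E 'pos|force: \[|wid'
```

```text
ee_pos: [0.4104, 0.1736, 0.0682]
force: [-0.5, 0.2, -3.0]
grip_width: 0.0587
ee_pos: [0.4107, 0.1737, 0.0645]
force: [-0.0, -0.0, -3.7]
grip_width: 0.0588
ee_pos: [0.4106, 0.1737, 0.0605]
force: [0.1, 0.5, -4.6]
grip_width: 0.0588
ee_pos: [0.4106, 0.1736, 0.0565]
force: [-0.7, 0.2, -3.5]
grip_width: 0.0584
```

```bash
for i in 1; do python3 -m crank '[[0,0,0.0015,0,0,0],[0,0,0,0,0,0]]';python3 -m crank '[[0,0,0.001,0,0,0],[0,0,0,0,0,0]]';python3 -m crank '[[0,0,0.001,0,0,0],[0,0,0,0,0,0]]'; done| grep -E 'pos|force: \[|wid'
```

```text
ee_pos: [0.4108, 0.1737, 0.0553]
force: [0.8, -0.2, -3.5]
grip_width: 0.0589
ee_pos: [0.4108, 0.1737, 0.0544]
force: [0.3, 0.1, -3.8]
grip_width: 0.0585
ee_pos: [0.411, 0.1738, 0.0536]
force: [-0.7, -0.5, -1.1]
grip_width: 0.0586
```

```bash
python3 -m crank '[[0,0,0.0006,0,0,0],[0,0,0,0,0,0],[0,0,0,0,0,0],[0,0,0,0,0,0],[0,0,0,0,0,0]]' 0.084; python3 -m crank '[[0,0,-0.01,0,0,0],[0,0,-0.03,0,0,0],[0,0,-0.04,0,0,0],[0,0,-0.04,0,0,0],[0,0,-0.02,0,0,0],[0,0,0,0,0,0],[0,0,0,0,0,0]]'; python3 d.py .5952 -.1047 .19 .25
python3 - <<'E'
from h import *
s=snap('top','t8.png');P=s['pixels'][285:345,205:255].astype(int)
m=(P.min(2)>150)&(np.ptp(P,axis=2)<40);n,l,st,ce=cv2.connectedComponentsWithStats(m.astype(np.uint8))
for i in range(1,n):
    if 50<st[i,4]<200: print(st[i],pix2plane(s,ce[i][0]+205,ce[i][1]+285,.152))
E
```

```text
time_s: 24.6
ee_pos: [0.4109, 0.1737, 0.0528]
eef_rot: [-3.141, -0.001, 0.247]
force: [-1.2, -0.1, 0.7]
grip_width: 0.0841
grip_force: 0.0
time_s: 25.3
ee_pos: [0.4106, 0.1736, 0.1927]
eef_rot: [-3.141, -0.001, 0.247]
force: [-0.3, -0.0, -0.1]
grip_width: 0.0842
grip_force: 0.0
rot tool [-0.0001 -0.0006 -0.003 ]
shift tool [0.11   0.3153 0.0027] rows 6.679692484172544 t 25.3 F [-0.3 -0.  -0.1] q6 1.64
[  4   0  28  11 143] [0.4675419  0.17120257 0.152     ]
[ 40   0  10  29 198] [0.45011077 0.10665093 0.152     ]
```

```bash
python3 -m crank '[[0.0138,0.0394,0,0,0,0],[0.0138,0.0394,0,0,0,0],[0.0138,0.0394,0,0,0,0],[0.0138,0.0394,0,0,0,0],[0.0138,0.0394,0,0,0,0],[0.0138,0.0394,0,0,0,0],[0.0138,0.0394,0,0,0,0],[0.0138,0.0394,0,0,0,0],[0,0,0,0,0,0],[0,0,0,0,0,0]]' 0.05; python3 -m crank '[[0,0,0.04,0,0,0],[0,0,0.04,0,0,0],[0,0,0.04,0,0,0],[0,0,0,0,0,0],[0,0,0,0,0,0]]';python3 d.py .5952 -.1047 .004 .25
```

```text
time_s: 26.35
ee_pos: [0.5943, -0.1052, 0.1908]
eef_rot: [-3.14, 0.002, 0.246]
force: [0.1, 0.5, 0.0]
grip_width: 0.0501
grip_force: 0.0
time_s: 26.85
ee_pos: [0.5949, -0.1041, 0.0737]
eef_rot: [-3.141, -0.0, 0.248]
force: [-1.1, 0.5, 0.9]
grip_width: 0.0499
grip_force: 0.0
rot tool [-0.0004 -0.0001 -0.0021]
shift tool [0.0002 0.0007 0.0697] rows 1.3943690362599273 t 26.85 F [-1.1  0.5  0.9] q6 1.09
```

```bash
python3 -m crank '[[0,0.0007,0.02,0,0,0],[0,0,0.02,0,0,0],[0,0,0.018,0,0,0],[0,0,0.01,0,0,0],[0,0,0,0,0,0],[0,0,0,0,0,0]]';python3 -m crank '[[0,0,0,0,0,0],[0,0,0,0,0,0],[0,0,0,0,0,0],[0,0,0,0,0,0],[0,0,0,0,0,0]]' 0.012 15;python3 -m crank '[[0,0,0,0,0,0],[0,0,-0.02,0,0,0],[0,0,-0.04,0,0,0],[0,0,-0.04,0,0,0],[0,0,-0.04,0,0,0],[0,0,0,0,0,0],[0,0,0,0,0,0]]';python3 d.py .5227 .2023 .14 .25
```

```text
time_s: 27.45
ee_pos: [0.5961, -0.1056, 0.0067]
eef_rot: [3.141, -0.003, 0.247]
force: [-0.4, 0.8, -0.2]
grip_width: 0.0501
grip_force: 0.0
time_s: 27.95
ee_pos: [0.5952, -0.1056, 0.005]
eef_rot: [-3.142, -0.001, 0.247]
force: [-0.8, 0.2, 1.8]
grip_width: 0.0208
grip_force: 15.0
time_s: 28.65
ee_pos: [0.5952, -0.1056, 0.145]
eef_rot: [3.141, -0.001, 0.247]
force: [0.4, 0.8, -1.4]
grip_width: 0.0208
grip_force: 15.0
rot tool [ 0.0003 -0.0013 -0.003 ]
shift tool [ 0.006  -0.3163  0.005 ] rows 6.328070051641261 t 28.65 F [ 0.4  0.8 -1.4] q6 1.09
```

```bash
python3 -m crank '[[0.0006,-0.0316,0,0,0,0],[0.0006,-0.0316,0,0,0,0],[0.0006,-0.0316,0,0,0,0],[0.0006,-0.0316,0,0,0,0],[0.0006,-0.0316,0,0,0,0],[0.0006,-0.0316,0,0,0,0],[0.0006,-0.0316,0,0,0,0],[0.0006,-0.0316,0,0,0,0],[0.0006,-0.0316,0,0,0,0],[0.0006,-0.0316,0,0,0,0]]'; python3 -m crank '[[0,0,0,0,0,0],[0,0,0.04,0,0,0],[0,0,0.04,0,0,0],[0,0,0.025,0,0,0],[0,0,0,0,0,0],[0,0,0,0,0,0]]';python3 d.py .5227 .2023 .009 .25
```

```text
time_s: 29.65
ee_pos: [0.5225, 0.2032, 0.1429]
eef_rot: [3.142, 0.003, 0.247]
force: [-0.8, 0.2, 0.3]
grip_width: 0.0206
grip_force: 15.0
time_s: 30.25
ee_pos: [0.5237, 0.2017, 0.0398]
eef_rot: [3.142, 0.001, 0.247]
force: [-0.6, 0.0, -0.2]
grip_width: 0.0204
grip_force: 15.0
rot tool [ 0.      0.0007 -0.0034]
shift tool [-0.0009 -0.0008  0.0308] rows 0.6167414412621559 t 30.25 F [-0.6  0.  -0.2] q6 1.63
```

Run:
```python
from h import *
s=snap('scene','s9.png')
a=cv2.resize(s['pixels'][190:310,120:270],None,fx=4,fy=4,interpolation=cv2.INTER_CUBIC)
cv2.imwrite('pics/m9.png',a)
```

```text
(no output)
```

View pics/m9.png

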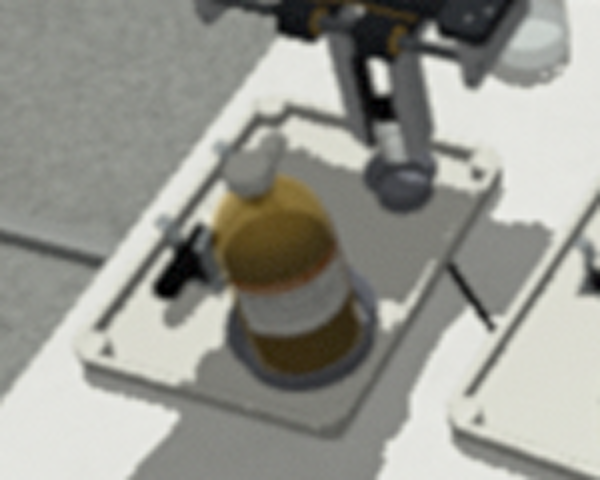

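The bottle stands upright in the large cup. The vial hovers over the small cup at (400,170). Lowering it now.

```bash
for i in 1; do python3 -m crank '[[0,-0.0006,0.01,0,0,0],[0,0,0.006,0,0,0],[0,0,0,0,0,0]]';python3 -m crank '[[0,0,0.005,0,0,0],[0,0,0,0,0,0]]';python3 -m crank '[[0,0,0.005,0,0,0],[0,0,0,0,0,0]]';python3 -m crank '[[0,0,0.003,0,0,0],[0,0,0,0,0,0]]'; python3 -m crank '[[0,0,0.0015,0,0,0],[0,0,0,0,0,0]]';done| grep -E 'pos|force: \[|wid'
```

```text
ee_pos: [0.5232, 0.2027, 0.0232]
force: [0.3, 0.4, 0.5]
grip_width: 0.0208
ee_pos: [0.5234, 0.2028, 0.0184]
force: [-0.1, -0.1, 0.9]
grip_width: 0.0206
ee_pos: [0.5233, 0.2028, 0.0133]
force: [-0.0, 0.6, 0.6]
grip_width: 0.0206
ee_pos: [0.524, 0.2031, 0.0122]
force: [-6.7, -2.0, 14.6]
grip_width: 0.0205
ee_pos: [0.5241, 0.2032, 0.012]
force: [-13.4, -3.5, 30.8]
grip_width: 0.0206
```

```bash
python3 -m crank '[[0,0,-0.004,0,0,0],[0,0,0,0,0,0]]';python3 -m crank '[[0,0,0,0,0,0],[0,0,0,0,0,0]]' 0.025;python3 -m crank '[[0,0,-0.005,0,0,0],[0,0,-0.01,0,0,0],[0,0,-0.01,0,0,0],[0,0,0,0,0,0]]';python3 -m crank '[[0,0,-0.04,0,0,0],[0,0,-0.04,0,0,0],[0,0,-0.04,0,0,0],[0,0,0,0,0,0],[0,0,0,0,0,0]]' 0.06;python3 d.py .4346 -.1481 .16 .182
python3 - <<'E'
from h import *
s=snap('scene','s10.png')
a=cv2.resize(s['pixels'][190:310,120:270],None,fx=4,fy=4,interpolation=cv2.INTER_CUBIC)
cv2.imwrite('pics/m10.png',a)
E
```

```text
time_s: 31.6
ee_pos: [0.5239, 0.203, 0.0139]
eef_rot: [-3.141, -0.002, 0.247]
force: [-0.2, -0.2, -0.4]
grip_width: 0.0208
grip_force: 15.0
time_s: 31.8
ee_pos: [0.5237, 0.2031, 0.0135]
eef_rot: [-3.141, -0.001, 0.247]
force: [-2.7, 1.1, 6.3]
grip_width: 0.0241
grip_force: 13.1
time_s: 32.2
ee_pos: [0.5244, 0.2031, 0.0401]
eef_rot: [-3.141, -0.003, 0.247]
force: [-0.4, 0.2, -0.0]
grip_width: 0.0253
grip_force: 0.0
time_s: 32.7
ee_pos: [0.5236, 0.2029, 0.1588]
eef_rot: [-3.141, -0.002, 0.247]
force: [-0.0, -0.7, -1.0]
grip_width: 0.059
grip_force: 0.0
rot tool [-0.0003 -0.0017  0.065 ]
shift tool [-0.1511  0.3291 -0.0012] rows 7.241867209808064 t 32.7 F [-0.  -0.7 -1. ] q6 1.63
```

```bash
python3 -m crank '[[0,0,0,0,0,0.065],[-0.0168,0.0366,0,0,0,0],[-0.0168,0.0366,0,0,0,0],[-0.0168,0.0366,0,0,0,0],[-0.0168,0.0366,0,0,0,0],[-0.0168,0.0366,0,0,0,0],[-0.0168,0.0366,0,0,0,0],[-0.0168,0.0366,0,0,0,0],[-0.0168,0.0366,0,0,0,0],[-0.0168,0.0366,0,0,0,0]]';python3 -m crank '[[0,0,0,0,0,0],[0,0,0,0,0,0],[0,0,0.04,0,0,0],[0,0,0.03,0,0,0],[0,0,0,0,0,0],[0,0,0,0,0,0]]';python3 d.py .4346 -.1481 .016 .182
python3 - <<'E'
from h import *
t=snap('top','t10.png');P=t['pixels'][250:290,200:235];m=(P.max(2)<75).astype(np.uint8)
n,l,st,ce=cv2.connectedComponentsWithStats(m)
for i in range(1,n):
    if st[i,4]>15: print(st[i],pix2plane(t,*(ce[i]+[200,250]),.054))
P=t['pixels'][285:345,205:255].astype(int)
m=(P.min(2)>150);n,l,st,ce=cv2.connectedComponentsWithStats(m.astype(np.uint8))
for i in range(1,n):
    if 50<st[i,4]<200: print('bottle cap',st[i],pix2plane(t,*(ce[i]+[205,285]),.152))
E
```

```text
time_s: 33.75
ee_pos: [0.4332, -0.1497, 0.1569]
eef_rot: [-3.14, 0.001, 0.182]
force: [1.1, -0.2, 0.3]
grip_width: 0.0603
grip_force: 0.0
time_s: 34.35
ee_pos: [0.4347, -0.1477, 0.0886]
eef_rot: [-3.141, 0.0, 0.183]
force: [-0.0, -0.2, 1.0]
grip_width: 0.0599
grip_force: 0.0
rot tool [-0.0008  0.0003  0.0012]
shift tool [-0.0002  0.0004  0.0726] rows 1.4521877446098497 t 34.35 F [-0.  -0.2  1. ] q6 0.98
bottle cap [  6  26  12  12 106] [0.40971812 0.17540324 0.152     ]
```

```bash
python3 -m crank '[[0,0,0.03,0,0,0],[0,0,0.03,0,0,0],[0,0,0.012,0,0,0],[0,0,0,0,0,0],[0,0,0,0,0,0]]';python3 -m crank '[[0,0,0,0,0,0],[0,0,0,0,0,0],[0,0,0,0,0,0],[0,0,0,0,0,0],[0,0,0,0,0,0]]' 0.018 15;python3 -m crank '[[0,0,0,0,0,0],[0,0,-0.02,0,0,0],[0,0,-0.04,0,0,0],[0,0,-0.04,0,0,0],[0,0,-0.04,0,0,0],[0,0,0,0,0,0],[0,0,0,0,0,0]]';python3 d.py .5875 -.006 .16 .182
python3 - <<'E'
from h import *
t=eyes.camera('top');P=t['pixels'][250:290,200:235]
g=P.max(2);v,u=np.unravel_index(g.argmin(),g.shape);print(g.min());m=(g<g.min()+40).astype(np.uint8)
n,l,st,ce=cv2.connectedComponentsWithStats(m)
for i in range(1,n): print(st[i],pix2plane(t,*(ce[i]+[200,250]),.054))
cv2.imwrite('pics/t11.png',t['pixels'])
E
```

```text
time_s: 34.9
ee_pos: [0.4354, -0.1487, 0.0177]
eef_rot: [3.141, -0.002, 0.182]
force: [-0.2, -0.2, 0.1]
grip_width: 0.06
grip_force: 0.0
time_s: 35.4
ee_pos: [0.4346, -0.1485, 0.0164]
eef_rot: [-3.142, -0.001, 0.182]
force: [-0.2, 0.3, 2.8]
grip_width: 0.0252
grip_force: 15.0
time_s: 36.1
ee_pos: [0.4345, -0.1485, 0.1564]
eef_rot: [3.141, -0.001, 0.182]
force: [-0.5, -0.8, -0.8]
grip_width: 0.0252
grip_force: 15.0
rot tool [ 0.0005 -0.0013  0.    ]
shift tool [ 0.1763 -0.1125 -0.0036] rows 4.182627453988108 t 36.1 F [-0.5 -0.8 -0.8] q6 0.98
70
[0 0 3 2 5] [0.55742085 0.23329623 0.054     ]
[10 10  9 11 68] [0.52570168 0.20290391 0.054     ]
[17 20  5  2  5] [0.51133391 0.19122309 0.054     ]
```

```bash
python3 -m crank '[[0.0252,-0.0161,0,0,0,0],[0.0252,-0.0161,0,0,0,0],[0.0252,-0.0161,0,0,0,0],[0.0252,-0.0161,0,0,0,0],[0.0252,-0.0161,0,0,0,0],[0.0252,-0.0161,0,0,0,0],[0.0252,-0.0161,0,0,0,0],[0,0,0,0,0,0],[0,0,0.03,0,0,0],[0,0,0.04,0,0,0]]'; python3 -m crank '[[0,0,0.03,0,0,0],[0,0,0,0,0,0],[0,0,0,0,0,0]]';python3 d.py .5875 -.006 .0204 .182
python3 - <<'E'
from h import *
s=eyes.camera('scene');P=s['pixels'][215:245,205:235]
cv2.imwrite('pics/s11.png',s['pixels'])
g=P.max(2);m=(g<g.min()+35).astype(np.uint8);print(g.min())
n,l,st,ce=cv2.connectedComponentsWithStats(m)
for i in range(1,n): print(st[i],ce[i]+[205,215],[pix2plane(s,*(ce[i]+[205,215]),z).round(4) for z in (.045,.05,.055)])
E
```

```text
time_s: 37.15
ee_pos: [0.5876, -0.0059, 0.0854]
eef_rot: [3.141, -0.002, 0.182]
force: [0.5, -0.0, -1.0]
grip_width: 0.0253
grip_force: 15.0
time_s: 37.45
ee_pos: [0.5872, -0.006, 0.0563]
eef_rot: [-3.141, 0.001, 0.182]
force: [0.5, 0.2, 0.4]
grip_width: 0.0253
grip_force: 15.0
rot tool [-0.0005  0.0008 -0.0003]
shift tool [0.0003 0.0001 0.0359] rows 0.7185172209495063 t 37.45 F [0.5 0.2 0.4] q6 1.32
2
[11  9  6  5 28] [218.32142857 226.        ] [array([0.5286, 0.206 , 0.045 ]), array([0.5254, 0.2021, 0.05  ]), array([0.5222, 0.1982, 0.055 ])]
```

```bash
for i in 1; do python3 -m crank '[[0,0,0.01,0,0,0],[0,0,0.008,0,0,0],[0,0,0,0,0,0]]';python3 -m crank '[[0,0,0.005,0,0,0],[0,0,0,0,0,0]]';python3 -m crank '[[0,0,0.006,0,0,0],[0,0,0,0,0,0]]';python3 -m crank '[[0,0,0.005,0,0,0],[0,0,0,0,0,0]]'; python3 -m crank '[[0,0,0.0015,0,0,0],[0,0,0,0,0,0]]';done| grep -E 'pos|force: \[|wid'
```

```text
ee_pos: [0.587, -0.0057, 0.0374]
force: [0.1, 0.6, -0.2]
grip_width: 0.0249
ee_pos: [0.5874, -0.0057, 0.0329]
force: [0.4, 0.2, -1.2]
grip_width: 0.0256
ee_pos: [0.5872, -0.0056, 0.0266]
force: [-0.1, 0.3, -0.5]
grip_width: 0.0254
ee_pos: [0.5873, -0.0057, 0.0217]
force: [0.9, 0.3, -0.6]
grip_width: 0.0254
ee_pos: [0.5875, -0.0057, 0.0207]
force: [-0.1, -0.6, -0.6]
grip_width: 0.0254
```

```bash
python3 -m crank '[[0,0,0.0003,0,0,0],[0,0,0,0,0,0],[0,0,0,0,0,0]]' 0.045; python3 -m crank '[[0,0,-0.01,0,0,0],[0,0,-0.03,0,0,0],[0,0,-0.04,0,0,0],[0,0,-0.04,0,0,0],[-0.0219,0.0327,0,0,0,0],[-0.0219,0.0327,0,0,0,0],[-0.0219,0.0327,0,0,0,0],[-0.0219,0.0327,0,0,0,0],[-0.0219,0.0327,0,0,0,0],[-0.0219,0.0327,0,0,0,0]]' 0.03 40;python3 -m crank '[[-0.0219,0.0327,0,0,0,0],[0,0,0,0,0,-0.149],[0,0,0,0,0,-0.149],[0,0,0,0,0,-0.149],[0,0,0,0,0,-0.149],[0,0,0,0,0,-0.149],[0,0,0,0,0,-0.149],[0,0,0,0,0,-0.149],[0,0,0,0,0,-0.149],[0,0,0,0,0,-0.149]]';python3 -m crank '[[0,0,0,0,0,-0.149],[0,0,0,0,0,-0.149],[0,0,0,0,0,-0.149],[0,0,0,0,0,0],[0,0,0,0,0,0],[0,0,0,0,0,0]]';python3 d.py .4783 -.259 .02 1.976
python3 - <<'E'
from h import *
s=eyes.camera('scene');cv2.imwrite('pics/s12.png',s['pixels']);t=eyes.camera('top');cv2.imwrite('pics/t12.png',t['pixels'])
P=t['pixels'][220:255,293:325];g=P.max(2);m=(g<75).astype(np.uint8)
n,l,st,ce=cv2.connectedComponentsWithStats(m)
for i in range(1,n):
    if st[i,4]>10: print(st[i],pix2plane(t,*(ce[i]+[293,220]),.07))
def red(img,b,cam,z):
    P=img[b[1]:b[3],b[0]:b[2]].astype(int);m=((P[...,2]>90)&(P[...,1]<70)&(P[...,0]<70)).astype(np.uint8)
    M=cv2.moments(m,True);print(M['m00'],pix2plane(cam,M['m10']/M['m00']+b[0],M['m01']/M['m00']+b[1],z))
red(s['pixels'],(350,330,425,370),s,.017)
E
```

```text
time_s: 38.9
ee_pos: [0.5876, -0.0057, 0.0206]
eef_rot: [-3.141, -0.001, 0.182]
force: [0.6, 1.2, 0.9]
grip_width: 0.0439
grip_force: 0.0
time_s: 39.9
ee_pos: [0.4931, -0.2238, 0.1415]
eef_rot: [3.141, -0.001, 0.182]
force: [0.2, 0.3, 0.7]
grip_width: 0.0299
grip_force: 0.0
time_s: 40.9
ee_pos: [0.4783, -0.2586, 0.1413]
eef_rot: [3.14, 0.0, 1.529]
force: [-0.3, 0.1, -0.4]
grip_width: 0.03
grip_force: 0.0
time_s: 41.5
ee_pos: [0.4782, -0.2586, 0.1407]
eef_rot: [3.141, 0.0, 1.966]
force: [0.4, -0.0, 0.0]
grip_width: 0.0299
grip_force: 0.0
rot tool [ 0.0006  0.0002 -0.0096]
shift tool [-4.000e-04 -1.000e-04  1.207e-01] rows 2.414674009290023 t 41.5 F [ 0.4 -0.   0. ] q6 -0.96
152.0 [ 0.47616203 -0.25459264  0.017     ]
```

```bash
python3 -m crank '[[0,0,0.04,0,0,-0.0096],[0,0,0.04,0,0,0],[0,0,0.04,0,0,0],[0,0,0.012,0,0,0],[0,0,0.004,0,0,0],[0,0,0,0,0,0],[0,0,0,0,0,0]]';python3 -m crank '[[0,0,0.0025,0,0,0],[0,0,0,0,0,0]]'
```

```text
time_s: 42.3
ee_pos: [0.4792, -0.2591, 0.0062]
eef_rot: [3.14, 0.002, 1.979]
force: [0.4, -1.0, 0.9]
grip_width: 0.0302
grip_force: 0.0
time_s: 42.5
ee_pos: [0.4785, -0.2587, 0.0026]
eef_rot: [3.14, 0.001, 1.98]
force: [0.6, 0.5, -0.6]
grip_width: 0.03
grip_force: 0.0
```

```bash
python3 -m crank '[[0,0,0.0008,0,0,0],[0,0,0,0,0,0]]';python3 -m crank '[[0,0,0,0,0,0],[0,0,0,0,0,0],[0,0,0,0,0,0],[0,0,0,0,0,0]]' 0 50;python3 -m crank '[[0,0,-0.01,0,0,0],[0,0,-0.03,0,0,0],[0,0,-0.04,0,0,0],[0,0,-0.04,0,0,0],[0,0,-0.04,0,0,0],[0,0,0,0,0,0],[0,0,0,0,0,0]]'
python3 - <<'E'
from h import *
s=snap('scene','s13.png');o=ctrl.get_obs();p=o['ee_pos'];yaw=o['eef_rot'][2]
ax=np.array([np.cos(yaw),np.sin(yaw),0]);ay=np.array([ax[1],-ax[0],0])
P=s['pixels'][200:370,340:470].astype(int);m=((P[...,2]>80)&(P[...,1]<70)&(P[...,0]<70)&(P[...,2]>2*P[...,1])).astype(np.uint8)
v,u=np.nonzero(m);print(len(u),(u.min()+340,u.max()+340,v.min()+200,v.max()+200))
for i in (u.argmin(),u.argmax()):
    a=pix2plane(s,u[i]+340,v[i]+200,0);b=pix2plane(s,u[i]+340,v[i]+200,.2);k=-((a-p)@ay)/((b-a)@ay);w=a+k*(b-a);print(w.round(4),((w-p)@ax).round(4))
E
python3 d.py .5545 .0667 .16 .182
```

```text
time_s: 42.7
ee_pos: [0.4783, -0.2586, 0.0013]
eef_rot: [3.141, 0.0, 1.98]
force: [0.9, 0.2, 0.6]
grip_width: 0.0298
grip_force: 0.0
time_s: 43.1
ee_pos: [0.4783, -0.2585, 0.0012]
eef_rot: [3.141, -0.0, 1.98]
force: [0.0, 0.1, 0.0]
grip_width: 0.0081
grip_force: 50.0
time_s: 43.8
ee_pos: [0.4783, -0.2586, 0.162]
eef_rot: [3.14, 0.001, 1.98]
force: [0.4, -0.4, -0.5]
grip_width: 0.0079
grip_force: 50.0
41 (np.int64(372), np.int64(380), np.int64(294), np.int64(298))
[ 0.4608 -0.219   0.1803] 0.0429
[ 0.466  -0.231   0.1833] 0.0298
rot tool [-5.0000e-04 -5.0000e-04  1.7976e+00]
shift tool [ 0.1342 -0.3058  0.0007] rows 6.680047753843519 t 43.85 F [ 0.2  0.3 -0.9] q6 -0.97
```

```bash
python3 -m crank '[[0,0,0,0,0,0.1498],[0,0,0,0,0,0.1498],[0,0,0,0,0,0.1498],[0,0,0,0,0,0.1498],[0,0,0,0,0,0.1498],[0,0,0,0,0,0.1498],[0,0,0,0,0,0.1498],[0,0,0,0,0,0.1498],[0,0,0,0,0,0.1498],[0,0,0,0,0,0.1498]]';python3 -m crank '[[0,0,0,0,0,0.1498],[0,0,0,0,0,0.1498],[0.0084,-0.0191,0,0,0,0],[0.0168,-0.0382,0,0,0,0],[0.0168,-0.0382,0,0,0,0],[0.0168,-0.0382,0,0,0,0],[0.0168,-0.0382,0,0,0,0],[0.0168,-0.0382,0,0,0,0],[0.0168,-0.0382,0,0,0,0],[0.0168,-0.0382,0,0,0,0]]';python3 -m crank '[[0.0084,-0.0191,0,0,0,0],[0,0,0,0,0,0],[0,0,0.04,0,0,0],[0,0,0.04,0,0,0],[0,0,0.02,0,0,0],[0,0,0,0,0,0],[0,0,0,0,0,0]]';python3 d.py .5545 .0667 .0152 .182
```

```text
time_s: 44.85
ee_pos: [0.4776, -0.2582, 0.1595]
eef_rot: [-3.139, 0.001, 0.475]
force: [0.3, 0.2, -0.0]
grip_width: 0.0078
grip_force: 50.0
time_s: 45.85
ee_pos: [0.5497, 0.0477, 0.1597]
eef_rot: [-3.141, 0.002, 0.182]
force: [-0.6, 0.3, -0.5]
grip_width: 0.0079
grip_force: 50.0
time_s: 46.55
ee_pos: [0.555, 0.0656, 0.0614]
eef_rot: [-3.141, 0.0, 0.181]
force: [0.1, 0.1, 0.5]
grip_width: 0.0083
grip_force: 50.0
rot tool [-0.0002  0.0003 -0.0007]
shift tool [-0.0003 -0.0011  0.0462] rows 0.9252052664341587 t 46.55 F [0.1 0.1 0.5] q6 1.44
```

```bash
for i in 1; do python3 -m crank '[[0,-0.001,0.01,0,0,0],[0,0,0.007,0,0,0],[0,0,0,0,0,0]]';python3 -m crank '[[0,0,0.003,0,0,0],[0,0,0,0,0,0]]';python3 -m crank '[[0,0,0.003,0,0,0],[0,0,0,0,0,0]]';python3 -m crank '[[0,0,0.003,0,0,0],[0,0,0,0,0,0]]'; done| grep -E 'pos|force: \[|wid'
```

```text
ee_pos: [0.5545, 0.0673, 0.0435]
force: [0.2, -0.0, -0.5]
grip_width: 0.0079
ee_pos: [0.5549, 0.0673, 0.0412]
force: [-0.6, -0.2, 0.0]
grip_width: 0.0081
ee_pos: [0.5548, 0.0673, 0.038]
force: [-0.2, 0.3, -0.7]
grip_width: 0.0076
ee_pos: [0.5547, 0.0673, 0.0349]
force: [0.1, 0.8, -0.2]
grip_width: 0.0082
```

```bash
for i in 1; do python3 -m crank '[[0,0,0.003,0,0,0],[0,0,0,0,0,0]]';python3 -m crank '[[0,0,0.003,0,0,0],[0,0,0,0,0,0]]';python3 -m crank '[[0,0,0.003,0,0,0],[0,0,0,0,0,0]]';python3 -m crank '[[0,0,0.002,0,0,0],[0,0,0,0,0,0]]'; python3 -m crank '[[0,0,0.002,0,0,0],[0,0,0,0,0,0]]';done| grep -E 'pos|force: \[|wid'
```

```text
ee_pos: [0.5549, 0.0672, 0.0319]
force: [0.1, -1.3, -0.5]
grip_width: 0.0082
ee_pos: [0.555, 0.0672, 0.0291]
force: [1.3, -1.9, -0.1]
grip_width: 0.0078
ee_pos: [0.5553, 0.0673, 0.0263]
force: [1.9, -1.4, 1.8]
grip_width: 0.008
ee_pos: [0.5551, 0.0673, 0.0242]
force: [3.4, -1.7, 0.2]
grip_width: 0.0082
ee_pos: [0.5546, 0.0672, 0.0218]
force: [1.5, -1.3, -1.1]
grip_width: 0.0081
```

```bash
for i in 1; do python3 -m crank '[[0,0.0005,0.002,0,0,0],[0,0,0,0,0,0]]';python3 -m crank '[[0,0,0.002,0,0,0],[0,0,0,0,0,0]]';python3 -m crank '[[0,0,0.0015,0,0,0],[0,0,0,0,0,0]]';python3 -m crank '[[0,0,0.001,0,0,0],[0,0,0,0,0,0]]'; done| grep -E 'pos|force: \[|wid'
```

```text
ee_pos: [0.5548, 0.0668, 0.0199]
force: [1.3, -0.8, -1.2]
grip_width: 0.008
ee_pos: [0.5549, 0.0668, 0.018]
force: [1.1, -1.3, -2.0]
grip_width: 0.0076
ee_pos: [0.5549, 0.0669, 0.0165]
force: [1.5, -1.0, -1.3]
grip_width: 0.0083
ee_pos: [0.5548, 0.0668, 0.0155]
force: [1.6, -0.6, -1.8]
grip_width: 0.0079
```

```bash
for i in 1; do python3 -m crank '[[0,0,0.001,0,0,0],[0,0,0,0,0,0]]';python3 -m crank '[[0,0,0.001,0,0,0],[0,0,0,0,0,0]]';python3 -m crank '[[0,0,0.001,0,0,0],[0,0,0,0,0,0]]'; done| grep -E 'pos|force: \[|wid'
```

```text
ee_pos: [0.5549, 0.0668, 0.0151]
force: [-2.5, -0.3, 6.3]
grip_width: 0.0081
ee_pos: [0.555, 0.0669, 0.015]
force: [-8.0, -1.3, 16.1]
grip_width: 0.0081
ee_pos: [0.5551, 0.0669, 0.0149]
force: [-13.7, -1.2, 28.6]
grip_width: 0.008
```

```bash
python3 -m crank '[[0,0,-0.0025,0,0,0],[0,0,0,0,0,0]]';python3 -m crank '[[0,0,0,0,0,0],[0,0,0,0,0,0],[0,0,0,0,0,0]]' 0.03;python3 -m crank '[[0,0,-0.01,0,0,0],[0,0,-0.03,0,0,0],[0,0,-0.04,0,0,0],[0,0,-0.04,0,0,0],[0,0.045,-0.04,0,0,0],[0,0.045,0,0,0,0],[0,0.045,0,0,0,0],[0,0.045,0,0,0,0],[0,0.045,0,0,0,0],[0,0.045,0,0,0,0]]';python3 -m crank '[[0,0.045,0,0,0,0],[0,0.045,0,0,0,0],[0,0,0,0,0,0],[0,0,0,0,0,0],[0,0,0,0,0,0]]'
python3 - <<'E'
from h import *
s=snap('scene','s14.png');t=snap('top','t14.png')
a=cv2.resize(s['pixels'][195:325,125:345],None,fx=3.6,fy=3.6,interpolation=cv2.INTER_CUBIC)
cv2.imwrite('pics/m14.png',a)
for n,b,z,c in(('small',(205,255,232,280),.054,0),('large',(293,225,323,255),.07,0)):
    P=t['pixels'][b[1]:b[3],b[0]:b[2]];g=P.max(2);m=(g<g.min()+30).astype(np.uint8);q,l,st,ce=cv2.connectedComponentsWithStats(m)
    for i in range(1,q):
        if st[i,4]>10:print(n,st[i],pix2plane(t,*(ce[i]+[b[0],b[1]]),z))
def red(b,z):
    P=t['pixels'][b[1]:b[3],b[0]:b[2]].astype(int);m=((P[...,2]>110)&(P[...,1]<90)&(P[...,0]<90)).astype(np.uint8)
    M=cv2.moments(m,True);print('red grip',M['m00'],pix2plane(t,M['m10']/M['m00']+b[0],M['m01']/M['m00']+b[1],z))
red((262,225,292,275),.033)
E
```

```text
time_s: 50.05
ee_pos: [0.5548, 0.0668, 0.0152]
eef_rot: [-3.141, -0.0, 0.182]
force: [-0.3, -0.2, -1.0]
grip_width: 0.008
grip_force: 50.0
time_s: 50.35
ee_pos: [0.555, 0.0669, 0.0151]
eef_rot: [-3.141, -0.0, 0.182]
force: [0.2, -0.8, -0.2]
grip_width: 0.0279
grip_force: 0.0
time_s: 51.35
ee_pos: [0.6025, -0.1931, 0.1694]
eef_rot: [3.141, -0.001, 0.182]
force: [0.9, 0.2, -0.0]
grip_width: 0.0301
grip_force: 0.0
time_s: 51.85
ee_pos: [0.6188, -0.2787, 0.1689]
eef_rot: [-3.141, -0.001, 0.183]
force: [-0.3, 0.3, -0.3]
grip_width: 0.0302
grip_force: 0.0
small [ 5  5  9 11 65] [0.52561669 0.20276972 0.054     ]
large [ 7  5 12 11 93] [ 0.58865575 -0.00440227  0.07      ]
red grip 93.0 [0.56071276 0.06694999 0.033     ]
```

View pics/m14.png

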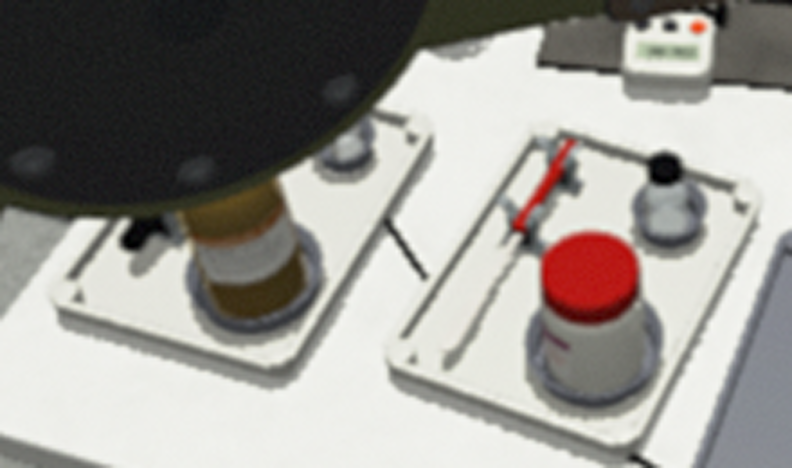

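All parts are placed. The spatula lies in its clips with the blade toward -y, the large vial stands in its cup at (668,205), and the bottle, small vial and marker are in the water carrier. Both vial centres measure well within tolerance.

```bash
python3 -c "
from station import ctrl
print(ctrl.hand_in())"
```

```text
the job is handed in; nothing more can be done
None
```

Both kits are made up and the job was handed in at about 52 s, with everything measuring inside its limits, no bystander touched, and no verdict shown by the hand-in call.

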